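# Heels from the drying board to the pressing tray, in queue order

### The job

Four freshly glued shoe heels wait in a queue on the wooden drying board; move them to the green pressing tray in the same queue order: the heel nearest the board's yellow end block goes into the compartment next to the tray's yellow end block, the next heel into the next compartment, and so on to the grey end. Stand each heel upright, the same way up as now, in the middle of its own compartment. Never tip a heel over, and leave the jar, tin and hammer where they are.

Things in the scene. Friction and masses are not known exactly. Their poses are not given: they have to be found in the camera images.
- black (a point): Black loose shoe heel, a D-shaped block, 60 mm tall, 44 mm along its x (flat breast at -x, rounded back at +x), 42 mm along its y, about 70 g. The point is its centre, 30 mm above its underside; z up. It stands on pad_black at the start, clear of its neighbours (78 mm apart).
- cream (a point): Cream-white loose shoe heel, a D-shaped block, 54 mm tall, 44 mm along its x (flat breast at -x, rounded back at +x), 42 mm along its y, about 70 g. The point is its centre, 27 mm above its underside; z up. It stands on pad_cream at the start, clear of its neighbours (78 mm apart).
- red (a point): Dark red loose shoe heel, a D-shaped block, 62 mm tall, 44 mm along its x (flat breast at -x, rounded back at +x), 42 mm along its y, about 70 g. The point is its centre, 31 mm above its underside; z up. It stands on pad_red at the start, clear of its neighbours (78 mm apart).
- tan (a point): Tan (orange-brown) loose shoe heel, a D-shaped block, 50 mm tall, 44 mm along its x (flat breast at -x, rounded back at +x), 42 mm along its y, about 70 g. The point is its centre, 25 mm above its underside; z up. It stands on pad_tan at the start, clear of its neighbours (78 mm apart).
- pad_black: Fixed grey felt pad, 62 x 66 x 5 mm, with a small black tab at its -x edge, on the wooden drying board; the black heel stands on it at the start and the pad never moves. Origin: centre of its underside, 12 mm above the table. The four pads lie in one row 78 mm apart along their y axis; +y points to the board's yellow end block (head of the queue), -y to its grey one (both blocks rise 40 mm above the table, 170 mm from the board's middle).
- pad_cream: Fixed grey felt pad, 62 x 66 x 5 mm, with a small cream-white tab at its -x edge, on the wooden drying board; the cream heel stands on it at the start and the pad never moves. Origin: centre of its underside, 12 mm above the table. The four pads lie in one row 78 mm apart along their y axis; +y points to the board's yellow end block (head of the queue), -y to its grey one (both blocks rise 40 mm above the table, 170 mm from the board's middle).
- pad_red: Fixed grey felt pad, 62 x 66 x 5 mm, with a small dark red tab at its -x edge, on the wooden drying board; the red heel stands on it at the start and the pad never moves. Origin: centre of its underside, 12 mm above the table. The four pads lie in one row 78 mm apart along their y axis; +y points to the board's yellow end block (head of the queue), -y to its grey one (both blocks rise 40 mm above the table, 170 mm from the board's middle).
- pad_tan: Fixed grey felt pad, 62 x 66 x 5 mm, with a small tan (orange-brown) tab at its -x edge, on the wooden drying board; the tan heel stands on it at the start and the pad never moves. Origin: centre of its underside, 12 mm above the table. The four pads lie in one row 78 mm apart along their y axis; +y points to the board's yellow end block (head of the queue), -y to its grey one (both blocks rise 40 mm above the table, 170 mm from the board's middle).
- tray: Fixed green pressing tray, 92 mm (x) x 366 mm (y), origin at the centre of its underside on the table, z up. Floor 8 mm above the origin. Four open compartments in a row along y, centred at x = 0, y = -117, -39, +39, +117 mm, each 73 mm wide between 5 mm thick dividers that rise 12 mm above the floor; open towards +x and -x.
- tray_yellow: Fixed yellow end block, 70 x 20 x 30 mm, standing on one end of the tray (tray y = +171 or -171 mm, it changes from start to start; a like grey block is at the other end). Origin: centre of its underside; axes as the tray's. It marks the end of the tray where the queue begins.
- jar_c (a point): Bystander: loose white-capped glue jar, 64 mm wide, 85 mm tall; the point is at mid height. Not to be moved.
- tin_c (a point): Bystander: loose round red polish tin, 84 mm wide, 30 mm tall; the point is at mid height. Not to be moved.
- hammer_grip (a point): Bystander: loose hammer lying on the table; the point is on its handle. Not to be moved.
Not all that is in view belongs to the job. What is shaped like the part that bears red but purple or turquoise is not meant. Leave any purple look-alike of the part that bears black alone.

How it is judged:
By the outcome, as a careful person would: the job done as asked, in the order asked, and still so for the second after the job is handed in, with the robot touching nothing.
It also fails if it takes over 109 s, if anything falls off the work surface, if the arm or the gripper's body presses on something with over 40 N, if the wrist force passes 120 N, or if a joint passes its speed limit or range.

### The arm

A 6-joint arm with a two-finger parallel gripper is mounted at the origin on the work surface. World frame = base frame: x ahead of the robot, y to its left, z up, the work surface at z = 0. Lengths are in m, angles in rad, forces in N, time in s.
With the tool pointing down it reaches from about 0.35 to 0.8 m from the base axis. Payload 7.3 kg.
Tool frame: the origin (TCP) lies midway between the tips of the shut fingers; the grasp point (between the pads) lies 19 mm behind it (hold_point_z is the distance from the TCP to the grasp point, in m); z points along the fingers, x is the direction in which the jaws open and shut, and the axes are right-handed (so a half turn about z gives the same grasp; the last joint's range is limited). The gripper opens to 85 mm and grips with 20 to 120 N. Pads are 22 mm wide; open, the fingers measure 114 mm over their backs; the gripper's body (76 mm by 85 mm) begins 54 mm behind the grasp point. The pads swing forward as they close: fully open they stand 13 mm farther back than shut.
Start: joints at [-1.282, 0.342, 1.524, -0, 1.275, -0.146], TCP at [0.221, -0.476, 0.231] pointing down, gripper open.
Joint ranges: [-2.53, 2.53], [-0.77, 2.02], [0.04, 2.7], [-1, 4.14], [0.28, 2.66], [-3.11, 3.11]. Speed limits (rad/s): [2.57, 2.57, 3.14, 3.14, 3.14, 3.14].

### API

Orientations are given as a rotation vector (axis times angle).
In Python, from station import observe, snapshot, job_done, hold_point_z gives the robot as it stands.
- The arm moves only by the shell command python3 -m inch 'ROWS' [FORCE]. ROWS is JSON, a list of rows, each an object with "xyz": the shift along the tool's x, y, z in mm, a list of three; "delta_rot": the turn, a rotation vector about the tool's x, y, z in degrees, a list of three; "hand": the opening, from -1 (shut) to 1 (fully open). A call has 1 to 5 rows; each row shifts and turns the commanded pose from where the row before left it, along the tool's axes as they then stand; what a row does not reach is not made up. A row lasts 1/12 s, in which the tool goes at most 41.7 mm and 7.16 degrees, less where a joint would pass 70% of its speed; a pose out of reach is approached as far as the arm can. A call with a gripper value outside its range is refused whole. The fingers move at their own pace and stop on an object; FORCE is the grip in N (left out, the last holds). Time passes only in rows, so rows that do not move let the fingers close. It gives the time, the measured TCP pose, the force and the opening at its end, in the units of the state.
- observe(): the state, without advancing time (a new reading comes with each control period).
- snapshot(name): name is "side" or "top" or "wrist"; returns a dict with "image" (384x512x3 uint8, red, green, blue), "intrinsics" (3x3 intrinsics, pixels), "T" (4x4, takes a point from camera to world coordinates); the wrist camera has in their place "hand_eye" (4x4, takes a point from camera to tool coordinates, whose origin is the TCP and whose axes are the tool frame's). Camera axes: x right, y up, looking along -z (the intrinsics and any distortion apply to the point x, -y, -z); pixel columns grow to the right and rows downward; lengths in m; the calibration is good to about 2 mm. The wrist camera is an equidistant fisheye: a pixel r from the principal point sees the ray r / f radians off the axis. A picture is of the moment at which its call begins: read the wrist's pose just before it. There is no depth.
- job_done(): hands the job in, once; it reports no verdict.
The state is a dict: "time": time; "qpos": joint angles; "joint_vel": joint speeds; "effort": joint torques, N m; "tcp_pos": TCP position; "orientation": TCP orientation; "wrist_force": force on the tool from outside, world axes, zero at the start; "torque": the same for the moment, N m; "grip_width": finger opening in m.
Only numpy, scipy, OpenCV 4.12 (cv2) and the standard library are available. Lean on these libraries where they do the work, as an engineer would, in place of code of your own. Each camera call takes 0.05 s, during which the arm holds its last target.

## Working session

There is one attempt and no reset: what is moved stays moved. The work goes in short steps, Python scripts to look and compute and a shell command to move; the robot and the scene stay as the last step left them, time stands still between calls to the robot, and variables do not carry over. Pictures are saved under pics/ and viewed, and the job is handed in when it is done.

```bash
mkdir -p pics; ls
python3 - <<'E'
from station import observe, snapshot, hold_point_z
import cv2,pickle
print(observe(), hold_point_z if not callable(hold_point_z) else hold_point_z())
for n in ("side","top"):
    s=snapshot(n); pickle.dump(s,open(f"{n}0.pkl","wb")); cv2.imwrite(f"pics/{n}0.png",cv2.resize(s["image"][:,:,::-1],(800,600),interpolation=cv2.INTER_CUBIC))
    print(n,s["intrinsics"],s["T"],[k for k in s])
E
```

```text
pics
{'time': 0.0, 'qpos': array([-1.28199781e+00,  3.42746004e-01,  1.52502589e+00,  1.50068585e-05,
        1.27545785e+00, -1.46029741e-01]), 'joint_vel': array([-0.00024789,  0.00138235, -0.0008911 , -0.00104567, -0.00096781,
       -0.0003458 ]), 'effort': array([-3.62359115e-04, -4.33675110e+01, -2.46011907e+01, -1.58246689e-04,
        7.82732241e-03, -1.91171793e-06]), 'tcp_pos': array([ 0.2210473 , -0.47573097,  0.23061081]), 'orientation': array([-2.64740512e+00,  1.68939153e+00,  1.92797608e-03]), 'wrist_force': array([-0.1057534 , -0.09444239, -0.39059166]), 'torque': array([-0.00406743,  0.02475903,  0.03180776]), 'grip_width': 0.08542310477207914} 0.0187
side [[478.95908423   0.         254.26341076]
 [  0.         478.95908423 183.23760038]
 [  0.           0.           1.        ]] [[-0.9768965   0.12372054 -0.17425972  0.25684576]
 [-0.21269937 -0.48353399  0.84909002  1.10244645]
 [ 0.02078937  0.866538    0.49867794  0.71609764]
 [ 0.          0.          0.          1.        ]] ['image', 'intrinsics', 'T']
top [[371.75668383   0.         257.02197558]
 [  0.         371.75668383 193.53891103]
 [  0.           0.           1.        ]] [[-0.00652859  0.99209296 -0.12533528  0.36348265]
 [-0.99943371 -0.00233613  0.03356787  0.01015271]
 [ 0.03300965  0.12548345  0.9915464   1.03112239]
 [ 0.          0.          0.          1.        ]] ['image', 'intrinsics', 'T']
```

View pics/side0.png

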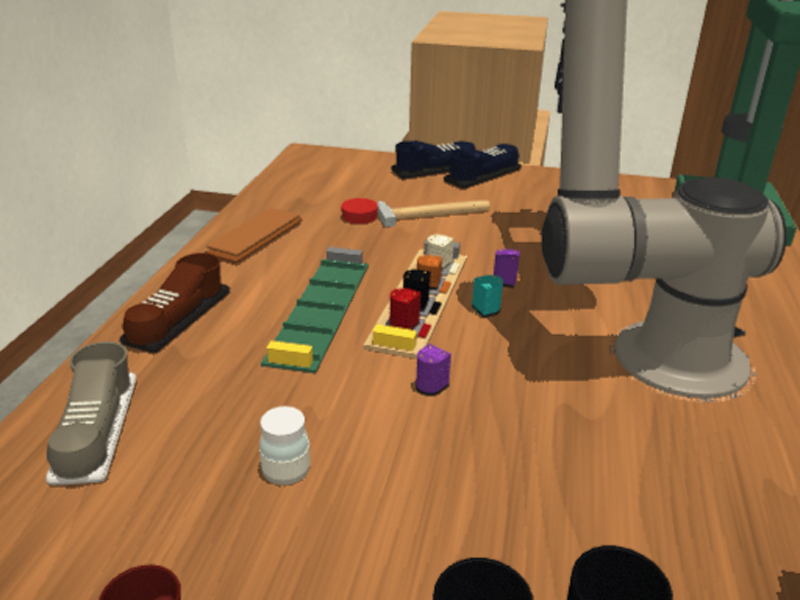

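View pics/top0.png

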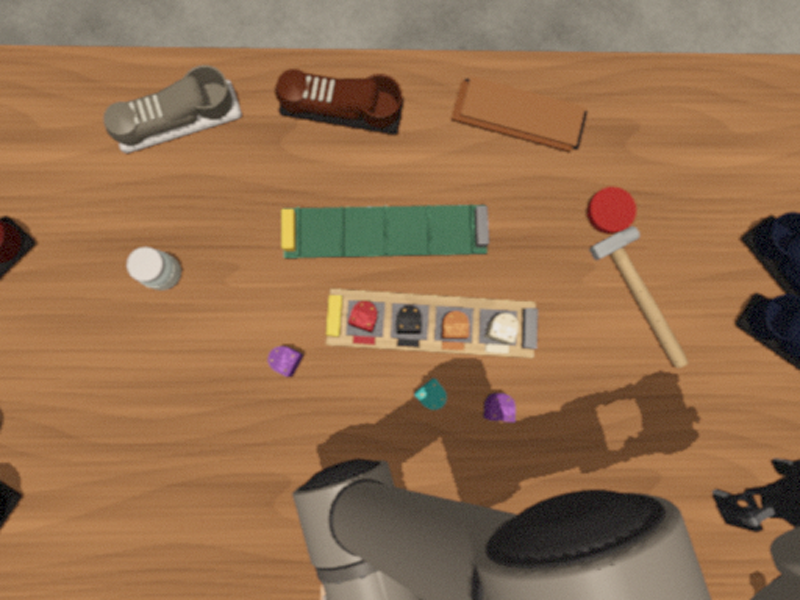

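The side view shows the queue from the yellow block as red, black, tan, cream. In the top view these are at (364,317), (408,319), (456,325) and (505,327). The tray is at (385,231), with its yellow block at (288,229).

Things that could be confused with the heels:
- Purple at (285,360) and (500,407), and turquoise at (430,393). All three stand off the board and are not to be touched.
- The red tin at (612,210).

I'll check the choice in a close crop and measure.

```bash
cat > h.py <<'E'
import numpy as np,cv2,pickle
def ray(s,u,v):
    K=s["intrinsics"];T=s["T"]
    d=np.array([(u-K[0,2])/K[0,0],-(v-K[1,2])/K[1,1],-1.]);return T[:3,3],T[:3,:3]@d
def onz(s,u,v,z):
    o,d=ray(s,u,v);return o+d*(z-o[2])/d[2]
def proj(s,p):
    T=s["T"];K=s["intrinsics"];c=T[:3,:3].T@(np.asarray(p)-T[:3,3]);return K[0,0]*c[0]/-c[2]+K[0,2],K[1,1]*-c[1]/-c[2]+K[1,2]
E
python3 - <<'E'
from h import *
a=pickle.load(open("top0.pkl","rb"))["image"][:,:,::-1];b=pickle.load(open("side0.pkl","rb"))["image"][:,:,::-1]
cv2.imwrite("pics/c1.png",cv2.resize(a[125:235,175:350],(800,503),interpolation=cv2.INTER_CUBIC))
cv2.imwrite("pics/c2.png",cv2.resize(b[145:260,165:335],(800,541),interpolation=cv2.INTER_CUBIC))
E
```

```text
(no output)
```

View pics/c1.png

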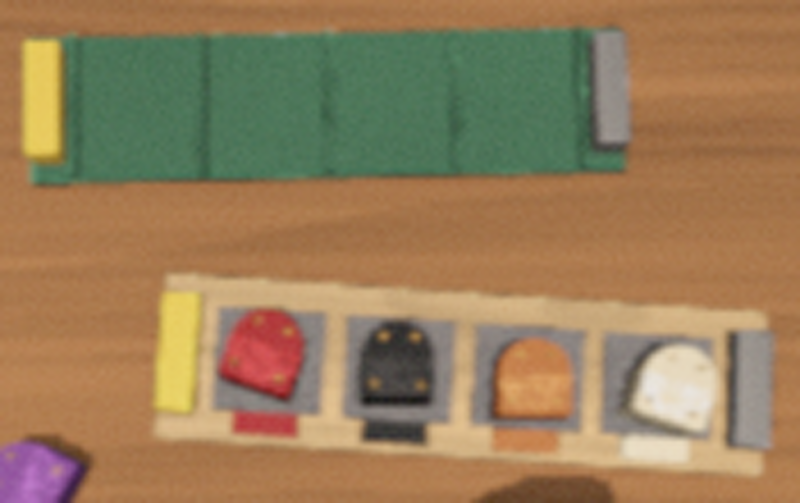

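View pics/c2.png

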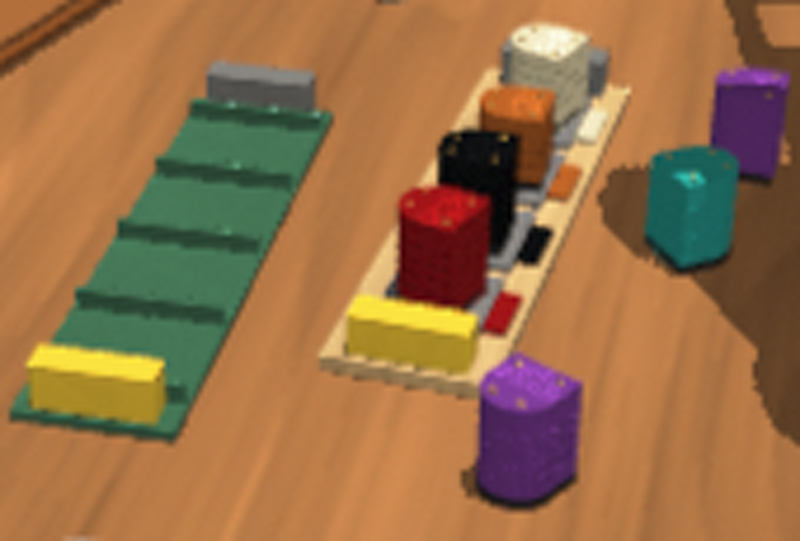

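```bash
cat > m.py <<'E'
from h import *
s=pickle.load(open("top0.pkl","rb"));im=s["image"];hsv=cv2.cvtColor(im,cv2.COLOR_RGB2HSV)
print("cam",s["T"][:3,3])
def big(m,x0,x1,y0,y1):
    r=np.zeros_like(m);r[y0:y1,x0:x1]=m[y0:y1,x0:x1]
    n,l,st,c=cv2.connectedComponentsWithStats(r);i=1+np.argmax(st[1:,4]);return (l==i).astype(np.uint8)*255,st[i]
# windows in native px (crop c1: scale 4.571, origin 175,125)
g,st=big(cv2.inRange(hsv,(60,60,30),(90,255,255)),175,320,125,170)
print("green",st,[np.round(onz(s,*p,0.004),4) for p in cv2.boxPoints(cv2.minAreaRect(cv2.findNonZero(g)))])
for nm,x0,x1,y0,y1 in(("trayY",175,200,125,170),("boardY",203,225,180,225)):
    y,st=big(cv2.inRange(hsv,(22,120,90),(33,255,255)),x0,x1,y0,y1)
    r=cv2.minAreaRect(cv2.findNonZero(y));print(nm,st,r,onz(s,*r[0],0.034))
W={"red":(222,243,191,214,.062),"black":(252,271,193,215,.060),"tan":(281,303,196,219,.050),"cream":(310,334,197,222,.054)}
R={"red":[((0,120,60),(6,255,255)),((172,120,60),(180,255,255))],"black":[((0,0,0),(180,255,62))],"tan":[((6,150,60),(16,255,255))],"cream":[((15,8,120),(40,110,255))]}
for k,(x0,x1,y0,y1,h) in W.items():
    m=sum(cv2.inRange(hsv,*r) for r in R[k]);m,st=big(m,x0,x1,y0,y1)
    p=cv2.findNonZero(m);r=cv2.minAreaRect(p);M=cv2.moments(m,True);c=(M["m10"]/M["m00"],M["m01"]/M["m00"])
    print(k,st,"rect",np.round(r[0],1),np.round(r[1],1),round(r[2],1),"mid",np.round(onz(s,*c,.017+h/2),4),"top",np.round(onz(s,*c,.017+h),4))
E
python3 m.py
```

```text
cam [0.36348265 0.01015271 1.03112239]
green [ 182  132  129   33 3503] [array([0.664, 0.188, 0.004]), array([ 0.673 , -0.1758,  0.004 ]), array([ 0.5843, -0.1754,  0.004 ]), array([0.5766, 0.1846, 0.004 ])]
trayY [180 133   9  28 239] ((184.0, 146.5), (27.0, 8.0), 90.0) [0.61947443 0.17507814 0.034     ]
boardY [209 189  10  27 228] ((213.5207061767578, 201.75172424316406), (8.802821159362793, 26.159326553344727), 4.763641834259033) [0.46755413 0.09349712 0.034     ]
red [223 193  18  19 248] rect [232.9 201.3] [16.3 17.6] 21.8 mid [0.4654 0.0426 0.048 ] top [0.4622 0.0416 0.079 ]
black [255 196  14   8  51] rect [261.8 199.3] [12.9  6.8] 5.7 mid [ 0.4701 -0.0351  0.047 ] top [ 0.4669 -0.0337  0.077 ]
tan [283 200  16  16 114] rect [290.5 207.5] [15. 15.] 90.0 mid [ 0.4527 -0.112   0.042 ] top [ 0.4505 -0.109   0.067 ]
cream [310 197  24  25 480] rect [321.5 209. ] [24. 23.] 90.0 mid [ 0.4437 -0.2004  0.044 ] top [ 0.4415 -0.1946  0.071 ]
```

```bash
python3 -m inch '[{"xyz":[-10,-13,-5],"delta_rot":[0,0,0],"hand":1},{"xyz":[-20,-27,-5],"delta_rot":[0,0,0],"hand":1},{"xyz":[-20,-27,-5],"delta_rot":[0,0,0],"hand":1},{"xyz":[-20,-27,-5],"delta_rot":[0,0,0],"hand":1},{"xyz":[-20,-27,-5],"delta_rot":[0,0,0],"hand":1}]' 60
python3 -m inch '[{"xyz":[-20,-27,-5],"delta_rot":[0,0,0],"hand":1},{"xyz":[-20,-27,-5],"delta_rot":[0,0,0],"hand":1},{"xyz":[-20,-27,-5],"delta_rot":[0,0,0],"hand":1},{"xyz":[-20,-27,-5],"delta_rot":[0,0,0],"hand":1},{"xyz":[-20,-27,-5],"delta_rot":[0,0,0],"hand":1}]'
python3 -m inch '[{"xyz":[-20,-27,-5],"delta_rot":[0,0,0],"hand":1},{"xyz":[-20,-27,-5],"delta_rot":[0,0,0],"hand":1},{"xyz":[-20,-27,-5],"delta_rot":[0,0,0],"hand":1},{"xyz":[-20,-27,-5],"delta_rot":[0,0,0],"hand":1},{"xyz":[-20,-27,-5],"delta_rot":[0,0,0],"hand":1}]'
python3 -m inch '[{"xyz":[0,0,0],"delta_rot":[0,0,-6.5],"hand":1},{"xyz":[0,0,0],"delta_rot":[0,0,-6.5],"hand":1},{"xyz":[0,0,0],"delta_rot":[0,0,-6.5],"hand":1},{"xyz":[0,0,0],"delta_rot":[0,0,-6.5],"hand":1},{"xyz":[0,0,0],"delta_rot":[0,0,-6.5],"hand":1}]'
python3 -m inch '[{"xyz":[0,0,0],"delta_rot":[0,0,-6.5],"hand":1},{"xyz":[0,0,0],"delta_rot":[0,0,-6.5],"hand":1},{"xyz":[0,0,0],"delta_rot":[0,0,-6.5],"hand":1},{"xyz":[0,0,0],"delta_rot":[0,0,-6.5],"hand":1},{"xyz":[0,0,0],"delta_rot":[0,0,-6.5],"hand":1}]'
```

```text
time: 0.52
tcp_pos: [0.2935, -0.3412, 0.2565]
orientation: [-2.647, 1.69, 0.001]
wrist_force: [0.8, -0.1, 0.7]
grip_width: 0.0853
time: 0.93
tcp_pos: [0.3735, -0.1935, 0.2817]
orientation: [-2.648, 1.69, -0.0]
wrist_force: [0.6, -0.3, -0.1]
grip_width: 0.0855
time: 1.35
tcp_pos: [0.4535, -0.0459, 0.3068]
orientation: [-2.649, 1.689, 0.0]
wrist_force: [0.6, -0.7, 0.4]
grip_width: 0.0854
time: 1.77
tcp_pos: [0.453, -0.0474, 0.3063]
orientation: [-3.018, 0.872, 0.001]
wrist_force: [-0.1, 0.1, -0.4]
grip_width: 0.0851
time: 2.18
tcp_pos: [0.453, -0.0476, 0.3063]
orientation: [-3.141, -0.007, 0.001]
wrist_force: [1.1, 0.4, 0.6]
grip_width: 0.0852
```

```bash
cat >> h.py <<'E'
from scipy.spatial.transform import Rotation as Ro
def grabw(name):
    from station import observe,snapshot
    o=observe();s=snapshot("wrist");P=np.eye(4);P[:3,:3]=Ro.from_rotvec(o["orientation"]).as_matrix();P[:3,3]=o["tcp_pos"]
    s["T"]=P@s["hand_eye"];s["P"]=P;pickle.dump(s,open(name+".pkl","wb"));return s
def wz(s,u,v,z):
    K=s["intrinsics"];x=(u-K[0,2]);y=(v-K[1,2]);r=np.hypot(x,y);th=r/K[0,0]
    d=np.array([np.sin(th)*x/max(r,1e-9),-np.sin(th)*y/max(r,1e-9),-np.cos(th)]);o=s["T"][:3,3];d=s["T"][:3,:3]@d
    return o+d*(z-o[2])/d[2]
def wproj(s,p):
    K=s["intrinsics"];c=s["T"][:3,:3].T@(np.asarray(p)-s["T"][:3,3]);a=np.array([c[0],-c[1]]);n=np.hypot(*a);th=np.arctan2(n,-c[2]);return K[0,2]+K[0,0]*th*a[0]/n,K[1,2]+K[0,0]*th*a[1]/n
E
python3 - <<'E'
from h import *
s=grabw("w0");print(s["P"].round(3),s["T"].round(3),s["intrinsics"])
cv2.imwrite("pics/w0.png",cv2.resize(s["image"][:,:,::-1],(800,600),interpolation=cv2.INTER_CUBIC))
E
```

```text
[[ 1.     0.004 -0.     0.453]
 [ 0.004 -1.     0.    -0.048]
 [-0.    -0.    -1.     0.306]
 [ 0.     0.     0.     1.   ]] [[ 1.    -0.004 -0.     0.453]
 [ 0.004  0.953  0.302  0.029]
 [-0.001 -0.302  0.953  0.45 ]
 [ 0.     0.     0.     1.   ]] [[297.31863964   0.         258.15895535]
 [  0.         297.31863964 189.91838575]
 [  0.           0.           1.        ]]
```

View pics/w0.png

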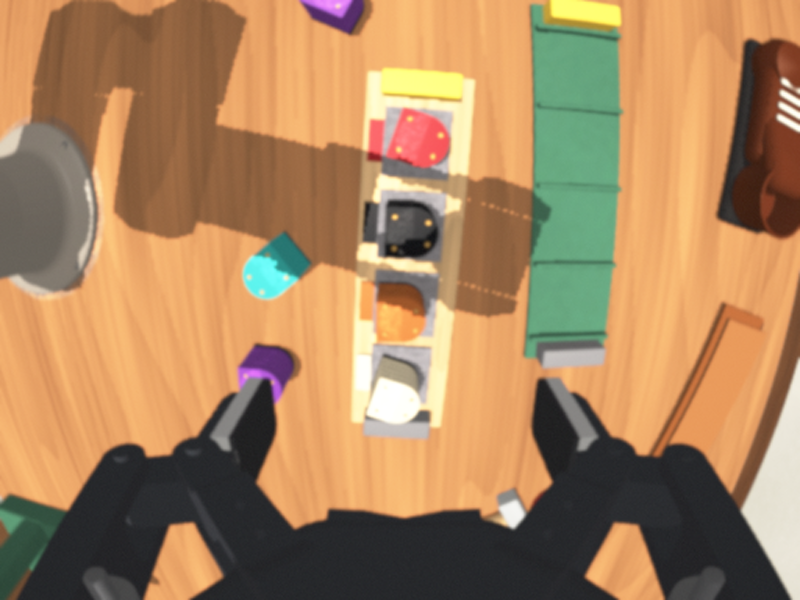

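The wrist view shows all four heels on the board, near (419,138), (412,228), (398,312) and (394,400), plus the tray floor with its dividers. I'll enlarge it to read top-face corners.

Run:
```python
from h import *
s=pickle.load(open("w0.pkl","rb"));im=s["image"][:,:,::-1]
a=im[40:165,225:305]; b=im[160:285,225:305]
cv2.imwrite("pics/w0b.png",np.hstack([cv2.resize(a,(384,600),interpolation=cv2.INTER_CUBIC),cv2.resize(b,(384,600),interpolation=cv2.INTER_CUBIC)]))
cv2.imwrite("pics/w0t.png",cv2.resize(im[0:240,325:405],(266,798)[::1],interpolation=cv2.INTER_CUBIC)[:600])
```

```text
(no output)
```

View pics/w0b.png

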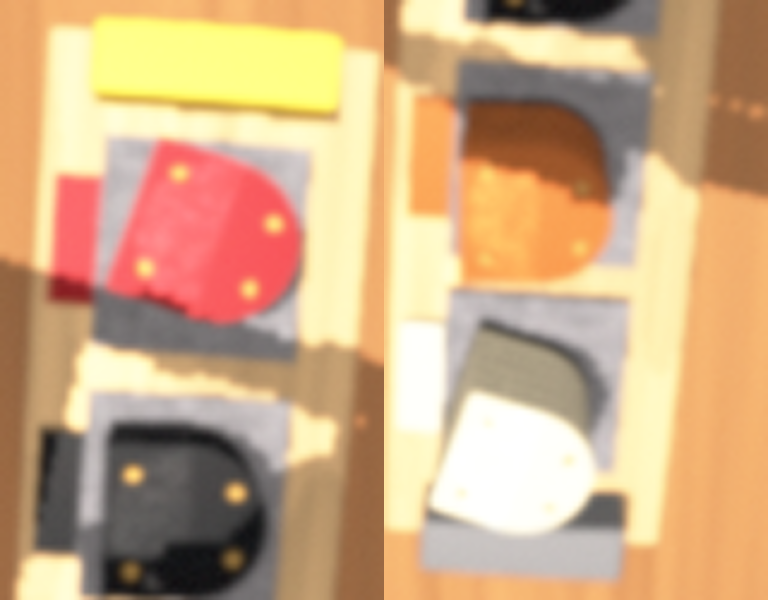

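```bash
cat > n.py <<'E'
from h import *
s=pickle.load(open("w0.pkl","rb"))
def P(x,y,oy,z,ox=225): return wz(s,ox+(x-.5*4.8)/4.8,oy+(y-.5*4.8)/4.8,z)[:2]
N={"red":(40,.079,[(180,174),(145,268),(250,289),(275,224)]),
"black":(40,.077,[(133,475),(131,572),(233,558),(235,493)]),
"tan":(160,.067,[(101,175),(101,260),(196,248),(199,187)]),
"cream":(160,.071,[(103,420),(77,493),(166,505),(184,460)])}
for k,(o,z,q) in N.items():
    w=np.array([P(x,y,o,z) for x,y in q]);b=(w[0]+w[1])/2;f=(w[2]+w[3])/2;d=f-b
    print(k,w.round(4).tolist(),"wide",np.linalg.norm(w[0]-w[1]).round(4),"narrow",np.linalg.norm(w[2]-w[3]).round(4),"len",np.linalg.norm(d).round(4),"yaw",np.degrees(np.arctan2(d[1],d[0])).round(1),"yawperp",np.degrees(np.arctan2(-(w[0]-w[1])[0],(w[0]-w[1])[1])).round(1),"c",((b+f)/2).round(4))
for k,o,z,c in(("red",40,.079,[(158,142),(108,290),(303,240),(215,323)]),("cream",160,.071,[(86,392),(46,507),(212,455),(135,535)])):
    print(k,[P(x,y,o,z).round(4) for x,y in c])
print("pads", [P(x,y,o,.017).round(4) for o,x,y in((40,107,137),(40,312,152),(40,93,345),(40,297,360),(160,65,290),(160,250,300),(160,76,62),(160,266,75))])
E
python3 n.py
```

```text
red [[0.4568, 0.0578], [0.4479, 0.0332], [0.4749, 0.028], [0.4811, 0.0451]] wide 0.0261 narrow 0.0182 len 0.0271 yaw -19.3 yawperp -19.8 c [0.4652 0.041 ]
black [[0.4449, -0.0211], [0.4443, -0.0472], [0.4715, -0.0433], [0.4717, -0.0258]] wide 0.0261 narrow 0.0175 len 0.027 yaw -0.7 yawperp -1.2 c [ 0.4581 -0.0344]
tan [[0.4355, -0.101], [0.4352, -0.127], [0.4627, -0.1231], [0.4633, -0.1044]] wide 0.026 narrow 0.0187 len 0.0276 yaw 0.4 yawperp -0.6 c [ 0.4492 -0.1139]
cream [[0.4354, -0.1775], [0.427, -0.2035], [0.4545, -0.2076], [0.4599, -0.1913]] wide 0.0273 narrow 0.0172 len 0.0275 yaw -19.1 yawperp -17.9 c [ 0.4442 -0.195 ]
red [array([0.4511, 0.0661]), array([0.4385, 0.0275]), array([0.4883, 0.0411]), array([0.466 , 0.0191])]
cream [array([ 0.4304, -0.168 ]), array([ 0.4172, -0.2088]), array([ 0.4684, -0.1896]), array([ 0.4448, -0.2189])]
pads [array([0.4358, 0.0739]), array([0.4968, 0.0701]), array([0.4316, 0.0106]), array([0.4931, 0.0065]), array([ 0.421 , -0.1581]), array([ 0.4822, -0.1615]), array([ 0.4258, -0.0806]), array([ 0.4854, -0.0846])]
```

View pics/w0t.png

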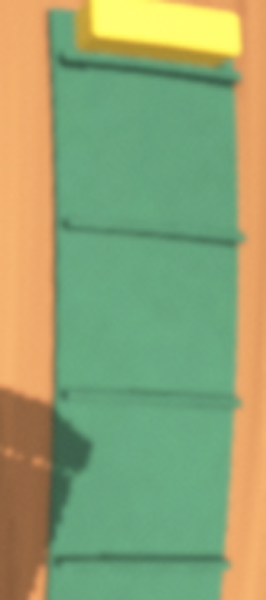

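Run:
```python
from h import *
s=pickle.load(open("w0.pkl","rb"))
L=[(62,60),(65,225),(65,397),(58,562)];R=[(238,78),(242,240),(240,403),(228,563)]
for l,r in zip(L,R):
    a,b=[wz(s,325+x/3.325-.5,y/3.325-.5,.019)[:2] for x,y in(l,r)]
    print(a.round(4),b.round(4),"mid",((a+b)/2).round(4),"len",np.linalg.norm(a-b).round(4))
t=pickle.load(open("top0.pkl","rb"))
# top crop c1: dividers px, scale 4.571 origin (175,125)
for c in[((203,35),(205,181)),((327,32),(335,178)),((452,30),(458,175)),((75,38),(72,182)),((583,30),(585,172))]:
    a,b=[onz(t,175+x/4.571-.5,125+y/4.571-.5,.018)[:2] for x,y in c];print("top",a.round(4),b.round(4),((a+b)/2).round(4))
```

```text
[0.5759 0.1573] [0.6625 0.1611] mid [0.6192 0.1592] len 0.0867
[0.5769 0.0804] [0.664  0.0825] mid [0.6205 0.0815] len 0.0871
[0.5792 0.0032] [0.6667 0.0058] mid [0.623  0.0045] len 0.0875
[ 0.5806 -0.0726] [ 0.6681 -0.0712] mid [ 0.6244 -0.0719] len 0.0875
top [0.6649 0.0814] [0.5739 0.0796] [0.6194 0.0805]
top [0.667  0.0055] [0.5758 0.0009] [0.6214 0.0032]
top [ 0.6685 -0.0713] [ 0.5777 -0.0739] [ 0.6231 -0.0726]
top [0.6627 0.1593] [0.5733 0.1597] [0.618  0.1595]
top [ 0.6688 -0.1523] [ 0.5796 -0.1516] [ 0.6242 -0.152 ]
```

Measurements agree with the given sizes: the nails match heel to heel, the spacing is about 78 mm, and the dividers are 77–78 mm apart. The mapping is red→C1 (0.619,0.121), black→C2 (0.621,0.043), tan→C3 (0.623,-0.035), cream→C4 (0.6245,-0.113). Starting with red.

```bash
python3 -m inch '[{"xyz":[2.5,-17.6,34],"delta_rot":[0,0,0],"hand":1},{"xyz":[2.5,-17.6,36],"delta_rot":[0,0,0],"hand":1},{"xyz":[2.5,-17.6,36],"delta_rot":[0,0,0],"hand":1},{"xyz":[2.5,-17.6,36],"delta_rot":[0,0,0],"hand":1},{"xyz":[2.5,-17.6,34],"delta_rot":[0,0,0],"hand":1}]' 60
python3 -m inch '[{"xyz":[0,0,0],"delta_rot":[0,0,6.5],"hand":1},{"xyz":[0,0,0],"delta_rot":[0,0,6.5],"hand":1},{"xyz":[0,0,0],"delta_rot":[0,0,6.5],"hand":1},{"xyz":[0,0,0],"delta_rot":[0,0,0],"hand":1}]'
python3 - <<'E'
from h import *
s=grabw("w1");print(s["P"].round(4))
cv2.imwrite("pics/w1.png",cv2.resize(s["image"][:,:,::-1],(800,600),interpolation=cv2.INTER_CUBIC))
E
```

```text
time: 2.65
tcp_pos: [0.4654, 0.0409, 0.1289]
orientation: [-3.142, 0.007, -0.0]
wrist_force: [1.6, -0.4, 0.1]
grip_width: 0.0853
time: 2.98
tcp_pos: [0.4657, 0.0402, 0.1301]
orientation: [3.094, -0.543, -0.001]
wrist_force: [-0.4, -1.5, -0.5]
grip_width: 0.0854
[[ 9.402e-01 -3.407e-01 -8.000e-04  4.657e-01]
 [-3.407e-01 -9.402e-01  1.000e-04  4.020e-02]
 [-8.000e-04  2.000e-04 -1.000e+00  1.301e-01]
 [ 0.000e+00  0.000e+00  0.000e+00  1.000e+00]]
```

View pics/w1.png

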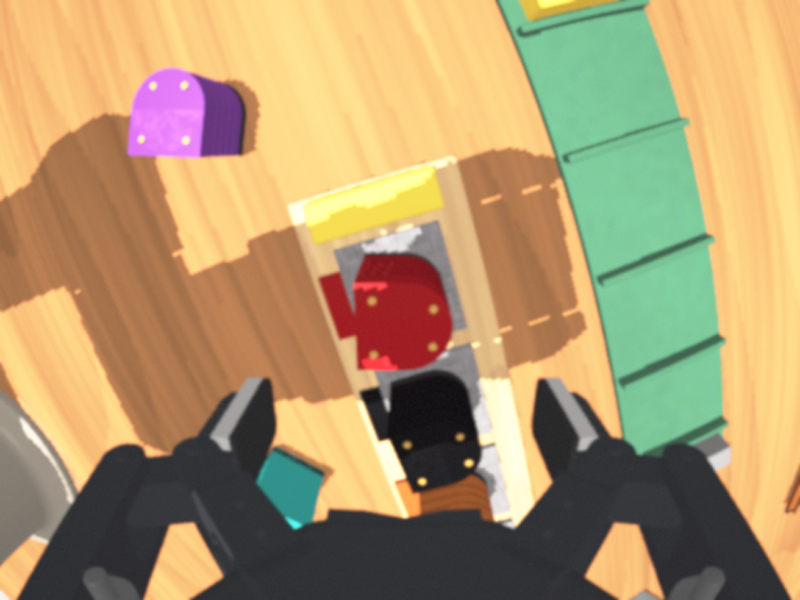

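Red's sides now line up with the jaw axis, with nails at (372,300), (434,310), (433,347) and (373,355). I'll check its centre at the top plane.

Run:
```python
from h import *
s=pickle.load(open("w1.pkl","rb"))
w=np.array([wz(s,x*.64-.5,y*.64-.5,.079) for x,y in[(372,300),(373,355),(434,310),(433,347)]]);print(w.round(4),w.mean(0))
print((s["P"][:3,:3].T@(w.mean(0)-s["P"][:3,3])*1000).round(1))
```

```text
[[0.4569 0.0579 0.079 ]
 [0.4477 0.0329 0.079 ]
 [0.4811 0.0442 0.079 ]
 [0.475  0.0274 0.079 ]] [0.46516733 0.04060847 0.079     ]
[-0.6 -0.2 51.1]
```

```bash
python3 -m inch '[{"xyz":[0,0,28],"delta_rot":[0,0,0],"hand":1},{"xyz":[0,0,30],"delta_rot":[0,0,0],"hand":1},{"xyz":[0,0,26],"delta_rot":[0,0,0],"hand":1},{"xyz":[0,0,15],"delta_rot":[0,0,0],"hand":1},{"xyz":[0,0,4],"delta_rot":[0,0,0],"hand":1}]' 40
python3 -m inch '[{"xyz":[0,0,0],"delta_rot":[0,0,0],"hand":-1},{"xyz":[0,0,0],"delta_rot":[0,0,0],"hand":-1},{"xyz":[0,0,0],"delta_rot":[0,0,0],"hand":-1},{"xyz":[0,0,0],"delta_rot":[0,0,0],"hand":-1},{"xyz":[0,0,0],"delta_rot":[0,0,0],"hand":-1}]' 40
python3 -m inch '[{"xyz":[0,0,0],"delta_rot":[0,0,0],"hand":-1},{"xyz":[0,0,0],"delta_rot":[0,0,0],"hand":-1},{"xyz":[0,0,0],"delta_rot":[0,0,0],"hand":-1},{"xyz":[0,0,0],"delta_rot":[0,0,0],"hand":-1}]' 40
```

```text
time: 3.45
tcp_pos: [0.4645, 0.0397, 0.0252]
orientation: [3.096, -0.531, -0.007]
wrist_force: [-0.3, 1.4, 1.0]
grip_width: 0.0854
time: 3.87
tcp_pos: [0.4671, 0.0395, 0.0287]
orientation: [-3.096, 0.534, -0.004]
wrist_force: [-1.1, -0.1, 6.8]
grip_width: 0.0437
time: 4.2
tcp_pos: [0.4671, 0.0395, 0.0287]
orientation: [-3.096, 0.534, -0.004]
wrist_force: [-1.6, -0.2, 7.0]
grip_width: 0.0432
```

```bash
python3 -m inch '[{"xyz":[0,0,-8],"delta_rot":[0,0,0],"hand":-1},{"xyz":[0,0,-16],"delta_rot":[0,0,0],"hand":-1},{"xyz":[0,0,-18],"delta_rot":[0,0,-6.5],"hand":-1},{"xyz":[0,0,-15],"delta_rot":[0,0,-6.5],"hand":-1},{"xyz":[0,0,-8],"delta_rot":[0,0,-6],"hand":-1}]'
python3 -m inch '[{"xyz":[0,0,0],"delta_rot":[0,0,0],"hand":-1},{"xyz":[0,0,0],"delta_rot":[0,0,0],"hand":-1}]'
python3 - <<'E'
from h import *
s=grabw("w2");print(s["P"].round(4))
cv2.imwrite("pics/w2.png",cv2.resize(s["image"][:,:,::-1],(800,600),interpolation=cv2.INTER_CUBIC))
E
```

```text
time: 4.62
tcp_pos: [0.4672, 0.0395, 0.0948]
orientation: [3.141, -0.007, 0.005]
wrist_force: [0.4, 0.4, 0.2]
grip_width: 0.0431
time: 4.78
tcp_pos: [0.4666, 0.0395, 0.093]
orientation: [3.141, -0.021, 0.003]
wrist_force: [0.4, 0.3, -1.2]
grip_width: 0.0435
[[ 9.999e-01 -1.330e-02  1.700e-03  4.666e-01]
 [-1.330e-02 -9.999e-01 -2.000e-04  3.950e-02]
 [ 1.700e-03  2.000e-04 -1.000e+00  9.300e-02]
 [ 0.000e+00  0.000e+00  0.000e+00  1.000e+00]]
```

View pics/w2.png

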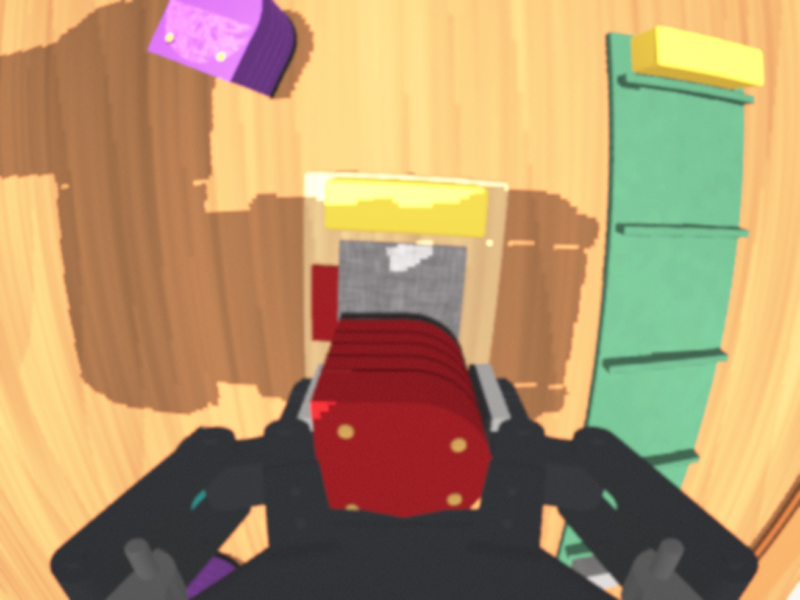

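Red is held upright and clear of the board. Moving it over the first compartment, beside the yellow block.

```bash
python3 -m inch '[{"xyz":[20,-11,0],"delta_rot":[0,0,0],"hand":-1},{"xyz":[35,-19,0],"delta_rot":[0,0,0],"hand":-1},{"xyz":[36,-20,0],"delta_rot":[0,0,0],"hand":-1},{"xyz":[35,-19,0],"delta_rot":[0,0,0],"hand":-1},{"xyz":[26,-14.5,0],"delta_rot":[0,0,0],"hand":-1}]'
python3 -m inch '[{"xyz":[0,0,15],"delta_rot":[0,0,0],"hand":-1},{"xyz":[0,0,15],"delta_rot":[0,0,0],"hand":-1},{"xyz":[0,0,0],"delta_rot":[0,0,0],"hand":-1},{"xyz":[0,0,0],"delta_rot":[0,0,0],"hand":-1}]'
python3 - <<'E'
from h import *
s=grabw("w3");print(s["P"].round(4))
cv2.imwrite("pics/w3.png",cv2.resize(s["image"][:,:,::-1],(800,600),interpolation=cv2.INTER_CUBIC))
from station import snapshot
s=snapshot("side");cv2.imwrite("pics/s3.png",cv2.resize(s["image"][145:260,165:335,::-1],(800,541),interpolation=cv2.INTER_CUBIC))
E
```

```text
time: 5.25
tcp_pos: [0.621, 0.1229, 0.0912]
orientation: [-3.141, 0.02, 0.0]
wrist_force: [0.4, -0.5, -0.9]
grip_width: 0.0434
time: 5.58
tcp_pos: [0.6179, 0.1214, 0.0606]
orientation: [3.141, -0.019, -0.006]
wrist_force: [-0.9, 0.4, -0.3]
grip_width: 0.0432
[[ 9.999e-01 -1.190e-02 -4.100e-03  6.179e-01]
 [-1.190e-02 -9.999e-01 -4.000e-04  1.214e-01]
 [-4.100e-03  5.000e-04 -1.000e+00  6.060e-02]
 [ 0.000e+00  0.000e+00  0.000e+00  1.000e+00]]
```

View pics/w3.png

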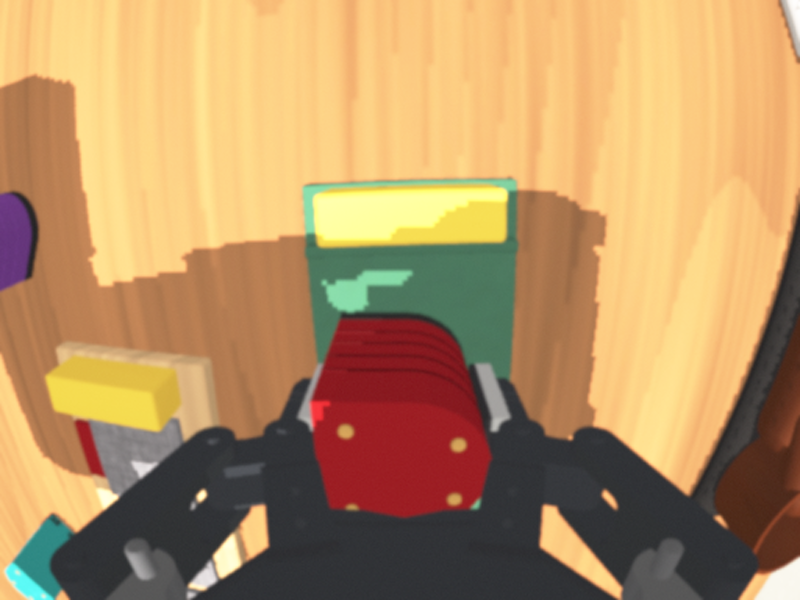

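View pics/s3.png

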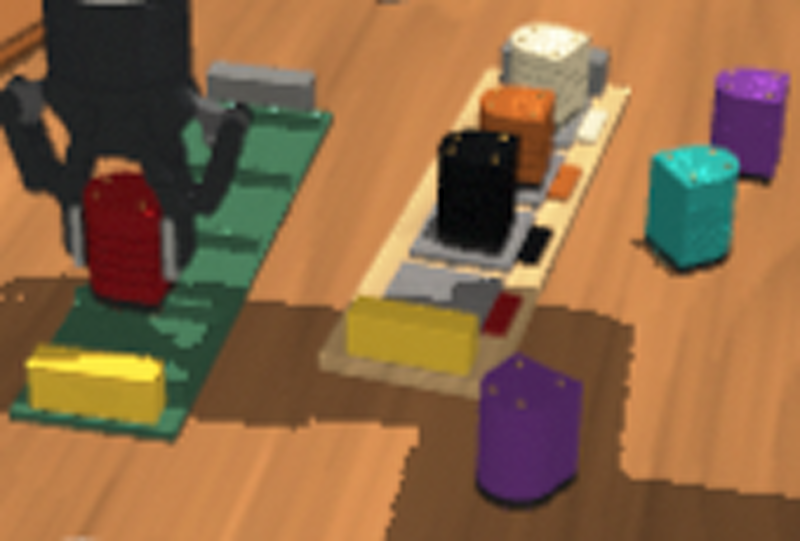

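Red is centred over the compartment. Lowering it gently.

```bash
python3 -m inch '[{"xyz":[1,0,14],"delta_rot":[0,0,0],"hand":-1},{"xyz":[0,0,13],"delta_rot":[0,0,0],"hand":-1},{"xyz":[0,0,7],"delta_rot":[0,0,0],"hand":-1},{"xyz":[0,0,3],"delta_rot":[0,0,0],"hand":-1},{"xyz":[0,0,0],"delta_rot":[0,0,0],"hand":-1}]'
python3 -m inch '[{"xyz":[0,0,1.5],"delta_rot":[0,0,0],"hand":-1},{"xyz":[0,0,0],"delta_rot":[0,0,0],"hand":-1}]'
```

```text
time: 6.1
tcp_pos: [0.62, 0.1213, 0.0253]
orientation: [3.141, -0.017, -0.001]
wrist_force: [-0.0, -0.3, -0.6]
grip_width: 0.0434
time: 6.27
tcp_pos: [0.6206, 0.1214, 0.0245]
orientation: [3.142, -0.016, 0.002]
wrist_force: [-0.0, -0.9, -0.3]
grip_width: 0.0434
```

```bash
python3 -m inch '[{"xyz":[0,0,2],"delta_rot":[0,0,0],"hand":-1},{"xyz":[0,0,1],"delta_rot":[0,0,0],"hand":-1},{"xyz":[0,0,0],"delta_rot":[0,0,0],"hand":-1}]'
python3 -m inch '[{"xyz":[0,0,1],"delta_rot":[0,0,0],"hand":-1},{"xyz":[0,0,0],"delta_rot":[0,0,0],"hand":-1}]'
```

```text
time: 6.52
tcp_pos: [0.6201, 0.1214, 0.0208]
orientation: [3.141, -0.016, -0.0]
wrist_force: [0.7, 0.7, -1.4]
grip_width: 0.0432
time: 6.68
tcp_pos: [0.6202, 0.1215, 0.0198]
orientation: [3.142, -0.016, 0.0]
wrist_force: [0.0, 0.5, -0.6]
grip_width: 0.0435
```

```bash
python3 -m inch '[{"xyz":[0,0,1],"delta_rot":[0,0,0],"hand":-1},{"xyz":[0,0,0],"delta_rot":[0,0,0],"hand":-1},{"xyz":[0,0,0],"delta_rot":[0,0,0],"hand":-1}]'
```

```text
time: 6.93
tcp_pos: [0.6202, 0.1214, 0.0197]
orientation: [3.141, -0.016, 0.001]
wrist_force: [-2.6, -0.1, 5.8]
grip_width: 0.0435
```

Contact as predicted (TCP 0.0197, 6 N). Releasing and rising.

```bash
python3 -m inch '[{"xyz":[0,0,0],"delta_rot":[0,0,0],"hand":0.3},{"xyz":[0,0,0],"delta_rot":[0,0,0],"hand":0.5},{"xyz":[0,0,0],"delta_rot":[0,0,0],"hand":0.8},{"xyz":[0,0,0],"delta_rot":[0,0,0],"hand":1},{"xyz":[0,0,0],"delta_rot":[0,0,0],"hand":1}]'
python3 -m inch '[{"xyz":[0,0,-10],"delta_rot":[0,0,0],"hand":1},{"xyz":[0,0,-25],"delta_rot":[0,0,0],"hand":1},{"xyz":[0,0,-35],"delta_rot":[0,0,0],"hand":1},{"xyz":[0,0,-35],"delta_rot":[0,0,0],"hand":1},{"xyz":[0,0,-5],"delta_rot":[0,0,0],"hand":1}]'
python3 - <<'E'
from h import *
s=grabw("w4");print(s["P"].round(4))
cv2.imwrite("pics/w4.png",cv2.resize(s["image"][:,:,::-1],(800,600),interpolation=cv2.INTER_CUBIC))
E
```

```text
time: 7.35
tcp_pos: [0.6201, 0.1214, 0.0186]
orientation: [3.141, -0.016, -0.0]
wrist_force: [-0.2, -0.1, 0.5]
grip_width: 0.0856
time: 7.77
tcp_pos: [0.6235, 0.1218, 0.1365]
orientation: [-3.141, 0.016, -0.018]
wrist_force: [1.3, 0.0, 1.7]
grip_width: 0.0854
[[ 9.999e-01 -1.010e-02  1.160e-02  6.235e-01]
 [-1.010e-02 -9.999e-01  7.000e-04  1.218e-01]
 [ 1.160e-02 -9.000e-04 -9.999e-01  1.365e-01]
 [ 0.000e+00  0.000e+00  0.000e+00  1.000e+00]]
```

View pics/w4.png

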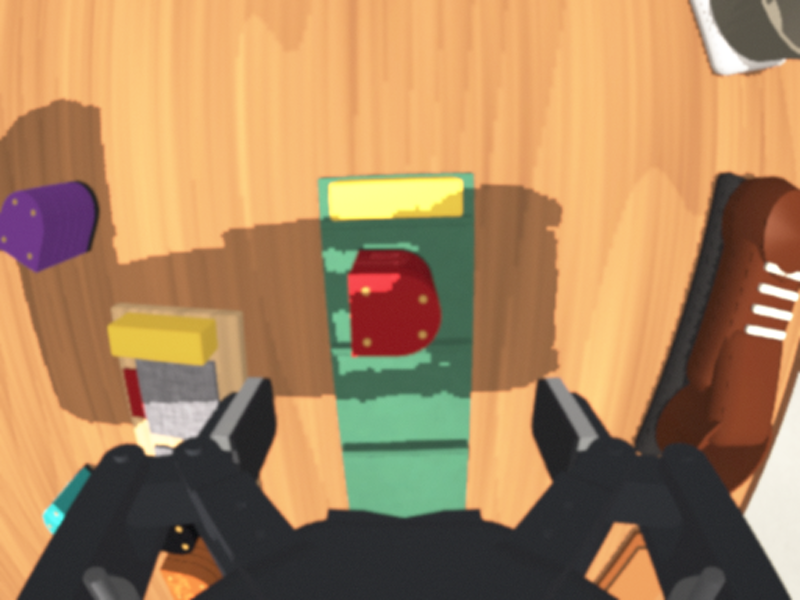

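Red stands upright, with nails at (366,290), (367,342), (423,299) and (422,335), between the end wall at row 220 and the divider at row 343. Checking its centre.

Run:
```python
from h import *
s=pickle.load(open("w4.pkl","rb"))
w=np.array([wz(s,x*.64-.5,y*.64-.5,.070) for x,y in[(366,290),(367,342),(423,299),(422,335)]]);print(w.mean(0).round(4))
for l in([(322,222),(472,218)],[(332,343),(471,340)],[(343,446),(468,442)]): 
    a=np.array([wz(s,x*.64-.5,y*.64-.5,.02) for x,y in l]);print(a.round(4).tolist(),a.mean(0).round(4))
```

```text
[0.6193 0.1222 0.07  ]
[[0.5782, 0.1617, 0.02], [0.6634, 0.1628, 0.02]] [0.6208 0.1623 0.02  ]
[[0.5799, 0.0875, 0.02], [0.665, 0.0882, 0.02]] [0.6225 0.0879 0.02  ]
[[0.5815, 0.0104, 0.02], [0.6668, 0.0122, 0.02]] [0.6242 0.0113 0.02  ]
```

```bash
python3 -m inch '[{"xyz":[-20,19.6,0],"delta_rot":[0,0,0],"hand":1},{"xyz":[-27,26.5,0],"delta_rot":[0,0,0],"hand":1},{"xyz":[-27,26.5,0],"delta_rot":[0,0,0],"hand":1},{"xyz":[-27,26.5,0],"delta_rot":[0,0,0],"hand":1},{"xyz":[-27,26.5,0],"delta_rot":[0,0,0],"hand":1}]'
python3 -m inch '[{"xyz":[-20,19.5,0],"delta_rot":[0,0,0],"hand":1},{"xyz":[-12.6,12.3,0],"delta_rot":[0,0,0],"hand":1},{"xyz":[0,0,0],"delta_rot":[0,0,0],"hand":1},{"xyz":[0,0,0],"delta_rot":[0,0,0],"hand":1}]'
python3 - <<'E'
from h import *
s=grabw("w5");print(s["P"].round(4))
cv2.imwrite("pics/w5.png",cv2.resize(s["image"][:,:,::-1],(800,600),interpolation=cv2.INTER_CUBIC))
E
```

```text
time: 8.23
tcp_pos: [0.4889, -0.0035, 0.1283]
orientation: [-3.142, 0.015, 0.002]
wrist_force: [0.7, -0.7, -0.3]
grip_width: 0.0854
time: 8.57
tcp_pos: [0.4577, -0.0346, 0.1288]
orientation: [-3.141, 0.019, -0.0]
wrist_force: [0.8, 0.0, -0.1]
grip_width: 0.0856
[[ 9.999e-01 -1.210e-02  0.000e+00  4.577e-01]
 [-1.210e-02 -9.999e-01  1.000e-04 -3.460e-02]
 [ 0.000e+00 -1.000e-04 -1.000e+00  1.288e-01]
 [ 0.000e+00  0.000e+00  0.000e+00  1.000e+00]]
```

View pics/w5.png

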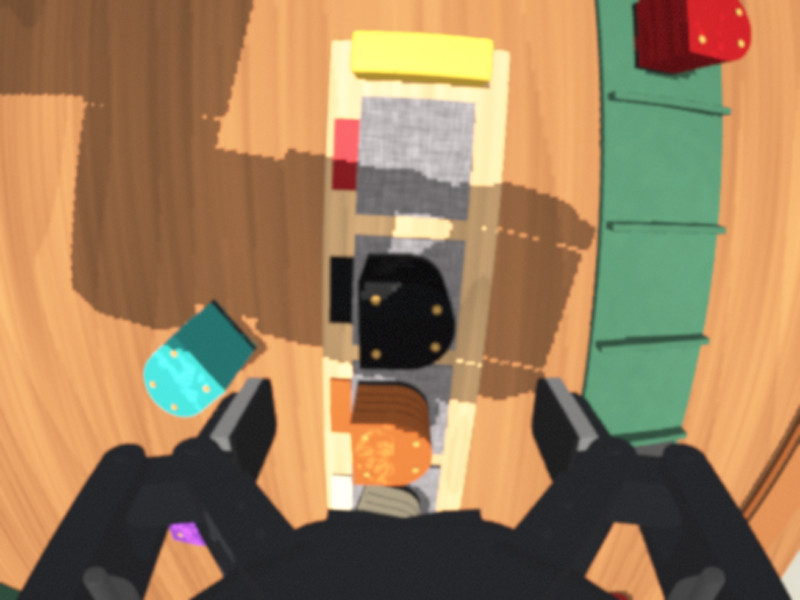

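Black is centred and square to the jaws, with nails at (376,300), (376,354), (437,310) and (435,347). Turquoise is clear on the left. Descending.

```bash
python3 -m inch '[{"xyz":[0,0,28],"delta_rot":[0,0,0],"hand":1},{"xyz":[0,0,30],"delta_rot":[0,0,0],"hand":1},{"xyz":[0,0,26],"delta_rot":[0,0,0],"hand":1},{"xyz":[0,0,14],"delta_rot":[0,0,0],"hand":1},{"xyz":[0,0,4],"delta_rot":[0,0,0],"hand":1}]' 40
python3 -m inch '[{"xyz":[0,0,0],"delta_rot":[0,0,0],"hand":-1},{"xyz":[0,0,0],"delta_rot":[0,0,0],"hand":-1},{"xyz":[0,0,0],"delta_rot":[0,0,0],"hand":-1},{"xyz":[0,0,0],"delta_rot":[0,0,0],"hand":-1},{"xyz":[0,0,0],"delta_rot":[0,0,0],"hand":-1}]' 40
python3 -m inch '[{"xyz":[0,0,0],"delta_rot":[0,0,0],"hand":-1},{"xyz":[0,0,0],"delta_rot":[0,0,0],"hand":-1},{"xyz":[0,0,0],"delta_rot":[0,0,0],"hand":-1}]' 40
```

```text
time: 9.03
tcp_pos: [0.4572, -0.0331, 0.0242]
orientation: [-3.14, 0.014, 0.007]
wrist_force: [-0.3, -1.3, 0.4]
grip_width: 0.0853
time: 9.45
tcp_pos: [0.459, -0.0344, 0.028]
orientation: [3.141, -0.016, 0.004]
wrist_force: [0.0, 2.0, 5.3]
grip_width: 0.0434
time: 9.7
tcp_pos: [0.4589, -0.0343, 0.028]
orientation: [3.141, -0.016, 0.005]
wrist_force: [0.1, 1.7, 7.1]
grip_width: 0.0433
```

```bash
python3 -m inch '[{"xyz":[0,0,-8],"delta_rot":[0,0,0],"hand":-1},{"xyz":[0,0,-16],"delta_rot":[0,0,0],"hand":-1},{"xyz":[0,0,-18],"delta_rot":[0,0,0],"hand":-1},{"xyz":[0,0,-15],"delta_rot":[0,0,0],"hand":-1},{"xyz":[0,0,-8],"delta_rot":[0,0,0],"hand":-1}]'
python3 -m inch '[{"xyz":[22,-11,0],"delta_rot":[0,0,0],"hand":-1},{"xyz":[37,-18,0],"delta_rot":[0,0,0],"hand":-1},{"xyz":[37,-18,0],"delta_rot":[0,0,0],"hand":-1},{"xyz":[37,-18,0],"delta_rot":[0,0,0],"hand":-1},{"xyz":[28,-14,0],"delta_rot":[0,0,0],"hand":-1}]'
python3 -m inch '[{"xyz":[0,0,15],"delta_rot":[0,0,0],"hand":-1},{"xyz":[0,0,15],"delta_rot":[0,0,0],"hand":-1},{"xyz":[0,0,0],"delta_rot":[0,0,0],"hand":-1},{"xyz":[0,0,0],"delta_rot":[0,0,0],"hand":-1}]'
python3 - <<'E'
from h import *
s=grabw("w6");print(s["P"].round(4))
cv2.imwrite("pics/w6.png",cv2.resize(s["image"][:,:,::-1],(800,600),interpolation=cv2.INTER_CUBIC))
E
```

```text
time: 10.12
tcp_pos: [0.4586, -0.0345, 0.0939]
orientation: [3.141, -0.016, 0.004]
wrist_force: [0.2, -0.1, -1.8]
grip_width: 0.0436
time: 10.53
tcp_pos: [0.622, 0.0444, 0.092]
orientation: [-3.142, 0.016, -0.002]
wrist_force: [0.7, 0.1, -0.5]
grip_width: 0.0434
time: 10.87
tcp_pos: [0.6187, 0.043, 0.061]
orientation: [3.142, -0.016, -0.005]
wrist_force: [-0.0, -0.2, -0.0]
grip_width: 0.0433
[[ 0.9999 -0.0103 -0.0029  0.6187]
 [-0.0103 -0.9999  0.      0.043 ]
 [-0.0029  0.     -1.      0.061 ]
 [ 0.      0.      0.      1.    ]]
```

View pics/w6.png

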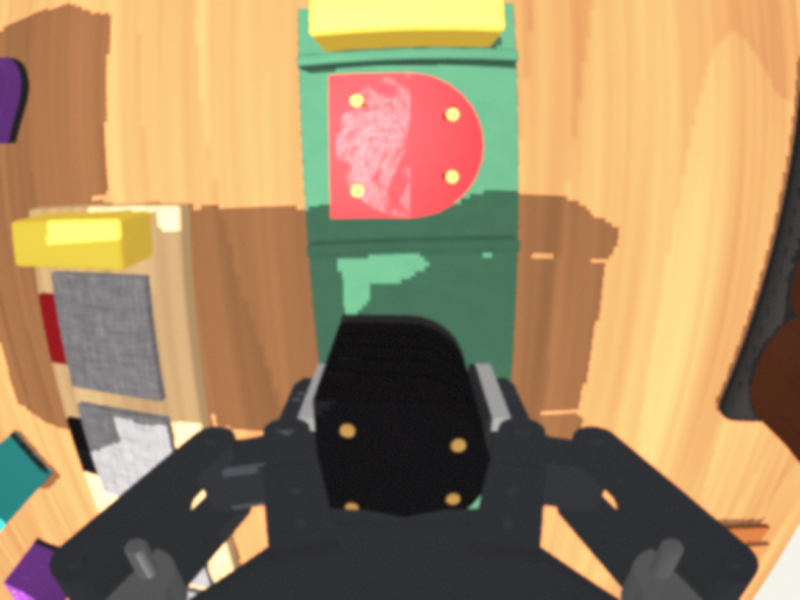

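Red stands well inside compartment 1 (rows 72–218, walls at 60 and 245). Black hangs centred over compartment 2. Lowering.

```bash
python3 -m inch '[{"xyz":[1,0,14],"delta_rot":[0,0,0],"hand":-1},{"xyz":[0,0,14],"delta_rot":[0,0,0],"hand":-1},{"xyz":[0,0,8],"delta_rot":[0,0,0],"hand":-1},{"xyz":[0,0,3],"delta_rot":[0,0,0],"hand":-1},{"xyz":[0,0,1],"delta_rot":[0,0,0],"hand":-1}]'
python3 -m inch '[{"xyz":[0,0,1],"delta_rot":[0,0,0],"hand":-1},{"xyz":[0,0,0],"delta_rot":[0,0,0],"hand":-1},{"xyz":[0,0,0],"delta_rot":[0,0,0],"hand":-1}]'
```

```text
time: 11.33
tcp_pos: [0.6207, 0.0429, 0.022]
orientation: [3.142, -0.017, -0.0]
wrist_force: [-0.4, -0.5, -1.9]
grip_width: 0.0435
time: 11.58
tcp_pos: [0.6211, 0.043, 0.0215]
orientation: [3.141, -0.016, 0.002]
wrist_force: [0.2, 0.5, -0.8]
grip_width: 0.0433
```

```bash
python3 -m inch '[{"xyz":[0,0,2],"delta_rot":[0,0,0],"hand":-1},{"xyz":[0,0,0],"delta_rot":[0,0,0],"hand":-1},{"xyz":[0,0,0],"delta_rot":[0,0,0],"hand":-1}]'
python3 -m inch '[{"xyz":[0,0,1.2],"delta_rot":[0,0,0],"hand":-1},{"xyz":[0,0,0],"delta_rot":[0,0,0],"hand":-1},{"xyz":[0,0,0],"delta_rot":[0,0,0],"hand":-1}]'
```

```text
time: 11.83
tcp_pos: [0.621, 0.043, 0.019]
orientation: [3.141, -0.016, 0.001]
wrist_force: [0.0, -0.1, 0.7]
grip_width: 0.0436
time: 12.08
tcp_pos: [0.621, 0.043, 0.019]
orientation: [3.141, -0.016, 0.002]
wrist_force: [-2.5, -0.2, 8.2]
grip_width: 0.0433
```

```bash
python3 -m inch '[{"xyz":[0,0,0],"delta_rot":[0,0,0],"hand":0.3},{"xyz":[0,0,0],"delta_rot":[0,0,0],"hand":0.5},{"xyz":[0,0,0],"delta_rot":[0,0,0],"hand":0.8},{"xyz":[0,0,0],"delta_rot":[0,0,0],"hand":1},{"xyz":[0,0,0],"delta_rot":[0,0,0],"hand":1}]'
python3 -m inch '[{"xyz":[0,0,-10],"delta_rot":[0,0,0],"hand":1},{"xyz":[0,0,-25],"delta_rot":[0,0,0],"hand":1},{"xyz":[0,0,-35],"delta_rot":[0,0,0],"hand":1},{"xyz":[0,0,-35],"delta_rot":[0,0,0],"hand":1},{"xyz":[0,0,-5],"delta_rot":[0,0,0],"hand":1}]'
python3 -m inch '[{"xyz":[-20,18.7,0],"delta_rot":[0,0,0],"hand":1},{"xyz":[-28.5,26.5,0],"delta_rot":[0,0,0],"hand":1},{"xyz":[-28.5,26.5,0],"delta_rot":[0,0,0],"hand":1},{"xyz":[-28.5,26.5,0],"delta_rot":[0,0,0],"hand":1},{"xyz":[-28.5,26.5,0],"delta_rot":[0,0,0],"hand":1}]'
python3 -m inch '[{"xyz":[-22,20.5,0],"delta_rot":[0,0,0],"hand":1},{"xyz":[-14.2,13.5,0],"delta_rot":[0,0,0],"hand":0.6},{"xyz":[0,0,0],"delta_rot":[0,0,0],"hand":0.6},{"xyz":[0,0,0],"delta_rot":[0,0,0],"hand":0.6}]'
python3 - <<'E'
from h import *
s=grabw("w7");print(s["P"].round(4))
cv2.imwrite("pics/w7.png",cv2.resize(s["image"][:,:,::-1],(800,600),interpolation=cv2.INTER_CUBIC))
E
```

```text
time: 12.5
tcp_pos: [0.6206, 0.043, 0.0173]
orientation: [3.141, -0.016, -0.001]
wrist_force: [0.1, -0.9, -0.1]
grip_width: 0.0855
time: 12.92
tcp_pos: [0.624, 0.043, 0.1351]
orientation: [3.141, -0.016, 0.018]
wrist_force: [0.5, 1.0, 0.5]
grip_width: 0.0849
time: 13.33
tcp_pos: [0.484, -0.081, 0.128]
orientation: [3.141, -0.015, 0.001]
wrist_force: [0.4, -0.0, -0.0]
grip_width: 0.0857
time: 13.67
tcp_pos: [0.4488, -0.1145, 0.1282]
orientation: [3.141, -0.02, 0.002]
wrist_force: [0.5, -0.2, 0.2]
grip_width: 0.0683
[[ 9.999e-01 -1.250e-02  1.100e-03  4.488e-01]
 [-1.250e-02 -9.999e-01 -4.000e-04 -1.145e-01]
 [ 1.100e-03  3.000e-04 -1.000e+00  1.282e-01]
 [ 0.000e+00  0.000e+00  0.000e+00  1.000e+00]]
```

View pics/w7.png

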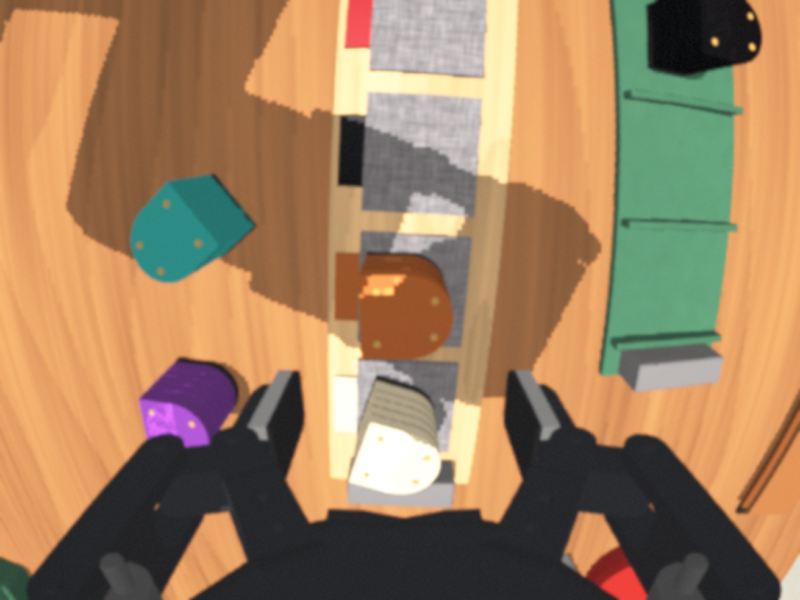

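Tan is square to the jaws (nails at (376,345), (435,302) and (434,338)). The purple and turquoise look-alikes lie outside the fingers. Descending.

```bash
python3 -m inch '[{"xyz":[0,0,28],"delta_rot":[0,0,0],"hand":0.6},{"xyz":[0,0,30],"delta_rot":[0,0,0],"hand":0.6},{"xyz":[0,0,26],"delta_rot":[0,0,0],"hand":0.6},{"xyz":[0,0,14],"delta_rot":[0,0,0],"hand":0.6},{"xyz":[0,0,5],"delta_rot":[0,0,0],"hand":0.6}]' 40
python3 -m inch '[{"xyz":[0,0,0],"delta_rot":[0,0,0],"hand":-1},{"xyz":[0,0,0],"delta_rot":[0,0,0],"hand":-1},{"xyz":[0,0,0],"delta_rot":[0,0,0],"hand":-1},{"xyz":[0,0,0],"delta_rot":[0,0,0],"hand":-1},{"xyz":[0,0,0],"delta_rot":[0,0,0],"hand":-1}]' 40
python3 -m inch '[{"xyz":[0,0,0],"delta_rot":[0,0,0],"hand":-1},{"xyz":[0,0,0],"delta_rot":[0,0,0],"hand":-1}]' 40
```

```text
time: 14.13
tcp_pos: [0.4485, -0.1125, 0.0224]
orientation: [-3.14, 0.014, 0.005]
wrist_force: [0.3, 0.2, 0.1]
grip_width: 0.0685
time: 14.55
tcp_pos: [0.4495, -0.1141, 0.0254]
orientation: [3.141, -0.016, 0.003]
wrist_force: [0.0, -0.4, -0.8]
grip_width: 0.0432
time: 14.72
tcp_pos: [0.4493, -0.1141, 0.0253]
orientation: [3.141, -0.016, 0.002]
wrist_force: [0.4, 0.4, 4.8]
grip_width: 0.0435
```

```bash
python3 -m inch '[{"xyz":[0,0,-8],"delta_rot":[0,0,0],"hand":-1},{"xyz":[0,0,-16],"delta_rot":[0,0,0],"hand":-1},{"xyz":[0,0,-18],"delta_rot":[0,0,0],"hand":-1},{"xyz":[0,0,-15],"delta_rot":[0,0,0],"hand":-1},{"xyz":[0,0,-8],"delta_rot":[0,0,0],"hand":-1}]'
python3 -m inch '[{"xyz":[20,-9.4,0],"delta_rot":[0,0,0],"hand":-1},{"xyz":[34,-16,0],"delta_rot":[0,0,0],"hand":-1},{"xyz":[34,-16,0],"delta_rot":[0,0,0],"hand":-1},{"xyz":[34,-16,0],"delta_rot":[0,0,0],"hand":-1},{"xyz":[34,-16,0],"delta_rot":[0,0,0],"hand":-1}]'
python3 -m inch '[{"xyz":[16.7,-7.4,0],"delta_rot":[0,0,0],"hand":-1},{"xyz":[0,0,15],"delta_rot":[0,0,0],"hand":-1},{"xyz":[0,0,15],"delta_rot":[0,0,0],"hand":-1},{"xyz":[0,0,0],"delta_rot":[0,0,0],"hand":-1},{"xyz":[0,0,0],"delta_rot":[0,0,0],"hand":-1}]'
python3 - <<'E'
from h import *
s=grabw("w8");print(s["P"].round(4))
cv2.imwrite("pics/w8.png",cv2.resize(s["image"][:,:,::-1],(800,600),interpolation=cv2.INTER_CUBIC))
E
```

```text
time: 15.13
tcp_pos: [0.4496, -0.1142, 0.0916]
orientation: [3.14, -0.016, 0.004]
wrist_force: [1.1, -0.7, 0.1]
grip_width: 0.0435
time: 15.55
tcp_pos: [0.6068, -0.0412, 0.0897]
orientation: [3.141, -0.017, -0.001]
wrist_force: [0.2, -1.2, -0.8]
grip_width: 0.0432
time: 15.97
tcp_pos: [0.6215, -0.0347, 0.0587]
orientation: [-3.141, 0.016, 0.004]
wrist_force: [0.3, -0.9, -0.1]
grip_width: 0.0435
[[ 9.999e-01 -1.020e-02 -2.800e-03  6.215e-01]
 [-1.020e-02 -9.999e-01  4.000e-04 -3.470e-02]
 [-2.800e-03 -4.000e-04 -1.000e+00  5.870e-02]
 [ 0.000e+00  0.000e+00  0.000e+00  1.000e+00]]
```

View pics/w8.png

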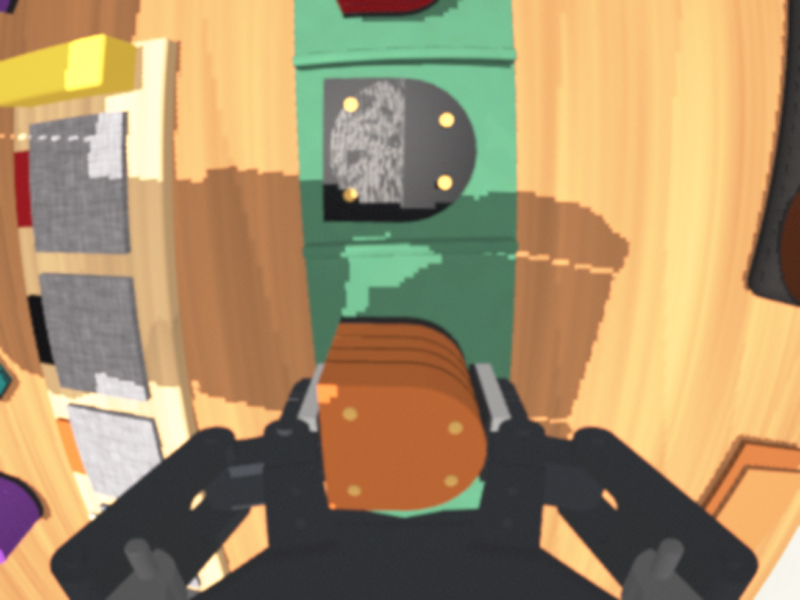

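Black stands centred in compartment 2 (rows 78–220, dividers at 60 and 243). Tan is upright over compartment 3. Lowering, with a small +x correction.

```bash
python3 -m inch '[{"xyz":[1.5,0,14],"delta_rot":[0,0,0],"hand":-1},{"xyz":[0,0,14],"delta_rot":[0,0,0],"hand":-1},{"xyz":[0,0,9],"delta_rot":[0,0,0],"hand":-1},{"xyz":[0,0,3],"delta_rot":[0,0,0],"hand":-1},{"xyz":[0,0,0],"delta_rot":[0,0,0],"hand":-1}]'
python3 -m inch '[{"xyz":[0,0,0.7],"delta_rot":[0,0,0],"hand":-1},{"xyz":[0,0,0],"delta_rot":[0,0,0],"hand":-1},{"xyz":[0,0,0],"delta_rot":[0,0,0],"hand":-1}]'
```

```text
time: 16.43
tcp_pos: [0.6236, -0.035, 0.0195]
orientation: [-3.141, 0.017, 0.001]
wrist_force: [-0.7, 0.5, -1.1]
grip_width: 0.0436
time: 16.68
tcp_pos: [0.6244, -0.035, 0.0197]
orientation: [3.141, -0.016, 0.002]
wrist_force: [-0.6, 0.2, -0.7]
grip_width: 0.0434
```

```bash
python3 -m inch '[{"xyz":[0,0,2],"delta_rot":[0,0,0],"hand":-1},{"xyz":[0,0,0.5],"delta_rot":[0,0,0],"hand":-1},{"xyz":[0,0,0],"delta_rot":[0,0,0],"hand":-1},{"xyz":[0,0,0],"delta_rot":[0,0,0],"hand":-1}]'
python3 -m inch '[{"xyz":[0,0,1.2],"delta_rot":[0,0,0],"hand":-1},{"xyz":[0,0,0],"delta_rot":[0,0,0],"hand":-1},{"xyz":[0,0,0],"delta_rot":[0,0,0],"hand":-1}]'
```

```text
time: 17.02
tcp_pos: [0.6239, -0.0349, 0.0164]
orientation: [3.141, -0.016, 0.0]
wrist_force: [0.0, -0.1, -1.0]
grip_width: 0.0435
time: 17.27
tcp_pos: [0.624, -0.0349, 0.0163]
orientation: [3.141, -0.016, 0.001]
wrist_force: [-2.7, 1.1, 7.3]
grip_width: 0.0433
```

```bash
python3 -m inch '[{"xyz":[0,0,0],"delta_rot":[0,0,0],"hand":0.3},{"xyz":[0,0,0],"delta_rot":[0,0,0],"hand":0.5},{"xyz":[0,0,0],"delta_rot":[0,0,0],"hand":0.8},{"xyz":[0,0,0],"delta_rot":[0,0,0],"hand":1},{"xyz":[0,0,0],"delta_rot":[0,0,0],"hand":1}]'
python3 -m inch '[{"xyz":[0,0,-10],"delta_rot":[0,0,0],"hand":1},{"xyz":[0,0,-25],"delta_rot":[0,0,0],"hand":1},{"xyz":[0,0,-35],"delta_rot":[0,0,0],"hand":1},{"xyz":[0,0,-35],"delta_rot":[0,0,0],"hand":1},{"xyz":[0,0,-7],"delta_rot":[0,0,0],"hand":1}]'
python3 -m inch '[{"xyz":[-20,18.1,0],"delta_rot":[0,0,0],"hand":1},{"xyz":[-29,26.4,0],"delta_rot":[0,0,0],"hand":1},{"xyz":[-29,26.4,0],"delta_rot":[0,0,0],"hand":1},{"xyz":[-29,26.4,0],"delta_rot":[0,0,0],"hand":1},{"xyz":[-29,26.4,0],"delta_rot":[0,0,0],"hand":1}]'
python3 -m inch '[{"xyz":[-25,22.9,0],"delta_rot":[0,0,0],"hand":1},{"xyz":[-17.1,15.5,0],"delta_rot":[0,0,0],"hand":0.6},{"xyz":[0,0,0],"delta_rot":[0,0,6],"hand":0.6},{"xyz":[0,0,0],"delta_rot":[0,0,6],"hand":0.6},{"xyz":[0,0,0],"delta_rot":[0,0,6],"hand":0.6}]'
python3 -m inch '[{"xyz":[0,0,0],"delta_rot":[0,0,0],"hand":0.6},{"xyz":[0,0,0],"delta_rot":[0,0,0],"hand":0.6}]'
python3 - <<'E'
from h import *
s=grabw("w9");print(s["P"].round(4))
cv2.imwrite("pics/w9.png",cv2.resize(s["image"][:,:,::-1],(800,600),interpolation=cv2.INTER_CUBIC))
E
```

```text
time: 17.68
tcp_pos: [0.6239, -0.0349, 0.015]
orientation: [3.141, -0.016, -0.0]
wrist_force: [-0.9, 0.7, 0.3]
grip_width: 0.0854
time: 18.1
tcp_pos: [0.627, -0.0354, 0.1344]
orientation: [3.14, -0.016, 0.017]
wrist_force: [0.8, -0.1, 0.7]
grip_width: 0.0853
time: 18.52
tcp_pos: [0.4853, -0.1579, 0.1277]
orientation: [3.141, -0.015, 0.001]
wrist_force: [0.1, -1.0, 0.2]
grip_width: 0.0855
time: 18.93
tcp_pos: [0.4439, -0.1958, 0.1279]
orientation: [3.098, -0.518, 0.001]
wrist_force: [1.4, 0.1, -0.4]
grip_width: 0.0686
time: 19.1
tcp_pos: [0.4442, -0.1952, 0.1276]
orientation: [3.101, -0.503, 0.001]
wrist_force: [-0.3, -0.0, 0.1]
grip_width: 0.0685
[[ 9.488e-01 -3.159e-01  5.000e-04  4.442e-01]
 [-3.159e-01 -9.488e-01 -4.000e-04 -1.952e-01]
 [ 6.000e-04  2.000e-04 -1.000e+00  1.276e-01]
 [ 0.000e+00  0.000e+00  0.000e+00  1.000e+00]]
```

View pics/w9.png

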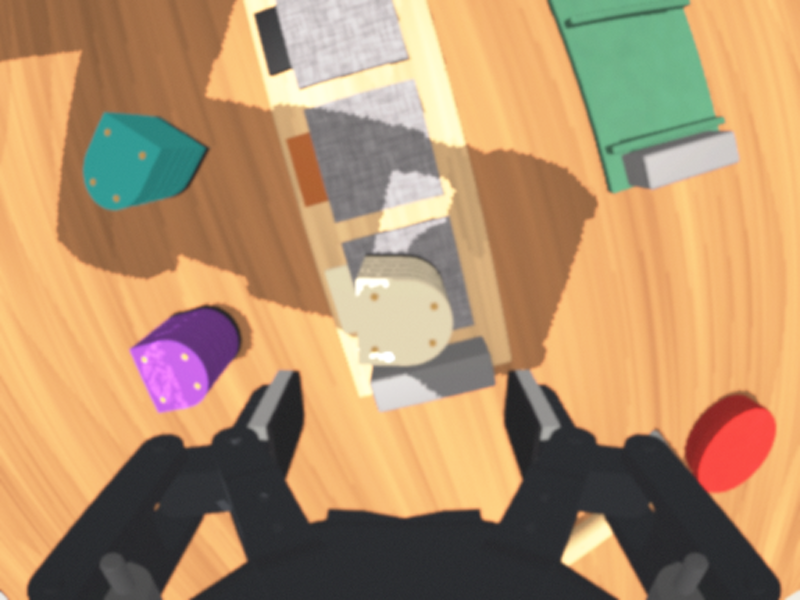

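Run:
```python
from h import *
s=pickle.load(open("w9.pkl","rb"));I=np.linalg.inv(s["P"])
f=lambda x,y,z:((I@np.r_[wz(s,x*.64-.5,y*.64-.5,z),1])[:3]*1000).round(1)
for n,x,y,z in[("nail",375,297,.071),("nail",434,306,.071),("nail",432,343,.071),("blk",490,338,.04),("blkL",375,375,.04),("purp",240,325,.0),("purptop",205,365,.06),("boardcorner",510,360,.012)]:print(n,f(x,y,z))
```

```text
nail [-13.3 -13.4  56.6]
nail [13.5 -9.1 56.6]
nail [12.9  9.3 56.6]
blk [46.6 19.9 87.6]
blkL [-16.4  42.   87.6]
purp [-107.3   28.1  127.5]
purptop [-107.5   28.4   67.5]
boardcorner [ 66.2  46.7 115.6]
```

Cream is centred in the jaws. The grey block's corner is about 9 mm clear of the right finger. Descending to a slightly higher grasp.

```bash
python3 -m inch '[{"xyz":[0,-1,28],"delta_rot":[0,0,0],"hand":0.6},{"xyz":[0,0,28],"delta_rot":[0,0,0],"hand":0.6},{"xyz":[0,0,22],"delta_rot":[0,0,0],"hand":0.6},{"xyz":[0,0,14],"delta_rot":[0,0,0],"hand":0.6},{"xyz":[0,0,6],"delta_rot":[0,0,0],"hand":0.6}]' 40
python3 -m inch '[{"xyz":[0,0,0],"delta_rot":[0,0,0],"hand":-1},{"xyz":[0,0,0],"delta_rot":[0,0,0],"hand":-1},{"xyz":[0,0,0],"delta_rot":[0,0,0],"hand":-1},{"xyz":[0,0,0],"delta_rot":[0,0,0],"hand":-1},{"xyz":[0,0,0],"delta_rot":[0,0,0],"hand":-1}]' 40
python3 -m inch '[{"xyz":[0,0,0],"delta_rot":[0,0,0],"hand":-1},{"xyz":[0,0,0],"delta_rot":[0,0,0],"hand":-1}]' 40
```

```text
time: 19.57
tcp_pos: [0.4435, -0.1934, 0.0273]
orientation: [-3.1, 0.503, 0.005]
wrist_force: [-0.1, 0.3, 0.5]
grip_width: 0.0685
time: 19.98
tcp_pos: [0.4449, -0.1945, 0.03]
orientation: [3.1, -0.507, 0.002]
wrist_force: [-0.2, -0.3, 0.6]
grip_width: 0.0433
time: 20.15
tcp_pos: [0.4448, -0.1945, 0.0299]
orientation: [3.1, -0.507, 0.002]
wrist_force: [-1.4, 0.9, 5.2]
grip_width: 0.0434
```

```bash
python3 -m inch '[{"xyz":[0,0,-8],"delta_rot":[0,0,0],"hand":-1},{"xyz":[0,0,-16],"delta_rot":[0,0,0],"hand":-1},{"xyz":[0,0,-18],"delta_rot":[0,0,-6],"hand":-1},{"xyz":[0,0,-15],"delta_rot":[0,0,-6],"hand":-1},{"xyz":[0,0,-8],"delta_rot":[0,0,-6],"hand":-1}]'
python3 -m inch '[{"xyz":[20,-9.3,0],"delta_rot":[0,0,0],"hand":-1},{"xyz":[35,-16.5,0],"delta_rot":[0,0,0],"hand":-1},{"xyz":[35,-16.5,0],"delta_rot":[0,0,0],"hand":-1},{"xyz":[35,-16.5,0],"delta_rot":[0,0,0],"hand":-1},{"xyz":[35,-16.5,0],"delta_rot":[0,0,0],"hand":-1}]'
python3 -m inch '[{"xyz":[19.7,-9,0],"delta_rot":[0,0,0],"hand":-1},{"xyz":[0,0,15],"delta_rot":[0,0,0],"hand":-1},{"xyz":[0,0,15],"delta_rot":[0,0,0],"hand":-1},{"xyz":[0,0,0],"delta_rot":[0,0,0],"hand":-1},{"xyz":[0,0,0],"delta_rot":[0,0,0],"hand":-1}]'
python3 - <<'E'
from h import *
s=grabw("w10");print(s["P"].round(4))
cv2.imwrite("pics/w10.png",cv2.resize(s["image"][:,:,::-1],(800,600),interpolation=cv2.INTER_CUBIC))
E
```

```text
time: 20.57
tcp_pos: [0.4451, -0.1946, 0.0964]
orientation: [3.14, -0.008, 0.003]
wrist_force: [-0.2, 0.3, -0.9]
grip_width: 0.0434
time: 20.98
tcp_pos: [0.6066, -0.1196, 0.0949]
orientation: [3.141, -0.016, 0.0]
wrist_force: [1.2, -0.5, -1.1]
grip_width: 0.0434
time: 21.4
tcp_pos: [0.6243, -0.1115, 0.0638]
orientation: [-3.141, 0.016, 0.003]
wrist_force: [-0.7, 0.1, 0.1]
grip_width: 0.0434
[[ 9.999e-01 -1.020e-02 -2.200e-03  6.243e-01]
 [-1.020e-02 -9.999e-01  6.000e-04 -1.115e-01]
 [-2.200e-03 -6.000e-04 -1.000e+00  6.380e-02]
 [ 0.000e+00  0.000e+00  0.000e+00  1.000e+00]]
```

View pics/w10.png

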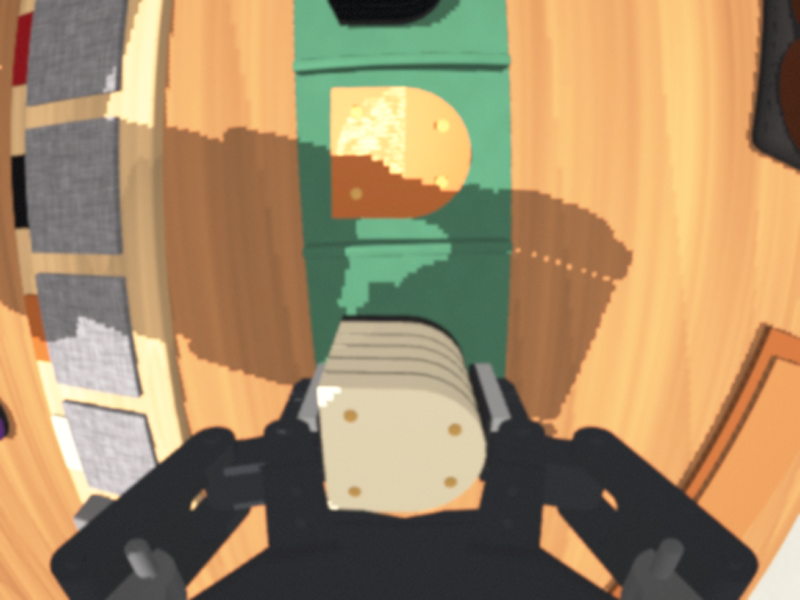

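Tan stands centred in compartment 3 (rows 86–218, dividers at 65 and 243). Cream is over compartment 4. Lowering.

```bash
python3 -m inch '[{"xyz":[-0.5,0.5,14],"delta_rot":[0,0,0],"hand":-1},{"xyz":[0,0,14],"delta_rot":[0,0,0],"hand":-1},{"xyz":[0,0,9],"delta_rot":[0,0,0],"hand":-1},{"xyz":[0,0,3],"delta_rot":[0,0,0],"hand":-1},{"xyz":[0,0,0],"delta_rot":[0,0,0],"hand":-1}]'
python3 -m inch '[{"xyz":[0,0,2],"delta_rot":[0,0,0],"hand":-1},{"xyz":[0,0,0.5],"delta_rot":[0,0,0],"hand":-1},{"xyz":[0,0,0],"delta_rot":[0,0,0],"hand":-1},{"xyz":[0,0,0],"delta_rot":[0,0,0],"hand":-1}]'
```

```text
time: 21.87
tcp_pos: [0.6243, -0.1124, 0.0242]
orientation: [-3.141, 0.017, 0.001]
wrist_force: [0.1, 0.5, -0.4]
grip_width: 0.0435
time: 22.2
tcp_pos: [0.6248, -0.1124, 0.0222]
orientation: [3.141, -0.016, 0.001]
wrist_force: [-0.4, -0.8, -0.3]
grip_width: 0.0433
```

```bash
python3 -m inch '[{"xyz":[0,0,1.2],"delta_rot":[0,0,0],"hand":-1},{"xyz":[0,0,0],"delta_rot":[0,0,0],"hand":-1},{"xyz":[0,0,0],"delta_rot":[0,0,0],"hand":-1}]'
python3 -m inch '[{"xyz":[0,0,1],"delta_rot":[0,0,0],"hand":-1},{"xyz":[0,0,0],"delta_rot":[0,0,0],"hand":-1},{"xyz":[0,0,0],"delta_rot":[0,0,0],"hand":-1}]'
```

```text
time: 22.45
tcp_pos: [0.6249, -0.1124, 0.0209]
orientation: [3.141, -0.016, 0.002]
wrist_force: [1.3, 0.2, 1.6]
grip_width: 0.0434
time: 22.7
tcp_pos: [0.6249, -0.1124, 0.0209]
orientation: [3.141, -0.016, 0.002]
wrist_force: [-3.3, 0.3, 9.0]
grip_width: 0.0435
```

```bash
python3 -m inch '[{"xyz":[0,0,0],"delta_rot":[0,0,0],"hand":0.3},{"xyz":[0,0,0],"delta_rot":[0,0,0],"hand":0.5},{"xyz":[0,0,0],"delta_rot":[0,0,0],"hand":0.8},{"xyz":[0,0,0],"delta_rot":[0,0,0],"hand":1},{"xyz":[0,0,0],"delta_rot":[0,0,0],"hand":1}]'
python3 -m inch '[{"xyz":[0,0,-10],"delta_rot":[0,0,0],"hand":1},{"xyz":[0,0,-25],"delta_rot":[0,0,0],"hand":1},{"xyz":[0,0,-35],"delta_rot":[0,0,0],"hand":1},{"xyz":[0,0,-35],"delta_rot":[0,0,0],"hand":1},{"xyz":[0,0,-35],"delta_rot":[0,0,0],"hand":1}]'
python3 -m inch '[{"xyz":[-20,0,-30],"delta_rot":[0,0,0],"hand":1},{"xyz":[-30,0,-20],"delta_rot":[0,0,0],"hand":1},{"xyz":[-30,0,-15],"delta_rot":[0,0,0],"hand":1},{"xyz":[-20,0,0],"delta_rot":[0,0,0],"hand":1},{"xyz":[0,0,0],"delta_rot":[0,0,0],"hand":1}]'
python3 -m inch '[{"xyz":[0,0,0],"delta_rot":[0,0,0],"hand":1},{"xyz":[0,0,0],"delta_rot":[0,0,0],"hand":1},{"xyz":[0,0,0],"delta_rot":[0,0,0],"hand":1}]'
python3 - <<'E'
from h import *
from station import snapshot
s=grabw("w11");print(s["P"].round(4))
cv2.imwrite("pics/w11.png",cv2.resize(s["image"][:,:,::-1],(800,600),interpolation=cv2.INTER_CUBIC))
for n in("side","top"):
    s=snapshot(n);pickle.dump(s,open(n+"1.pkl","wb"));cv2.imwrite(f"pics/{n}1.png",cv2.resize(s["image"][:,:,::-1],(800,600),interpolation=cv2.INTER_CUBIC))
E
```

```text
time: 23.12
tcp_pos: [0.6244, -0.1122, 0.0192]
orientation: [-3.142, 0.016, 0.001]
wrist_force: [0.0, -0.2, -0.6]
grip_width: 0.0854
time: 23.53
tcp_pos: [0.6243, -0.1122, 0.1616]
orientation: [3.142, -0.016, -0.0]
wrist_force: [-0.2, 0.8, -0.1]
grip_width: 0.0855
time: 23.95
tcp_pos: [0.5218, -0.111, 0.2269]
orientation: [3.141, -0.017, 0.002]
wrist_force: [1.1, -0.5, -0.6]
grip_width: 0.0852
time: 24.2
tcp_pos: [0.5253, -0.1113, 0.2242]
orientation: [-3.141, 0.016, 0.0]
wrist_force: [0.2, 0.9, -0.5]
grip_width: 0.0854
[[ 9.999e-01 -1.020e-02 -0.000e+00  5.253e-01]
 [-1.020e-02 -9.999e-01  1.000e-04 -1.113e-01]
 [-0.000e+00 -1.000e-04 -1.000e+00  2.242e-01]
 [ 0.000e+00  0.000e+00  0.000e+00  1.000e+00]]
```

View pics/w11.png

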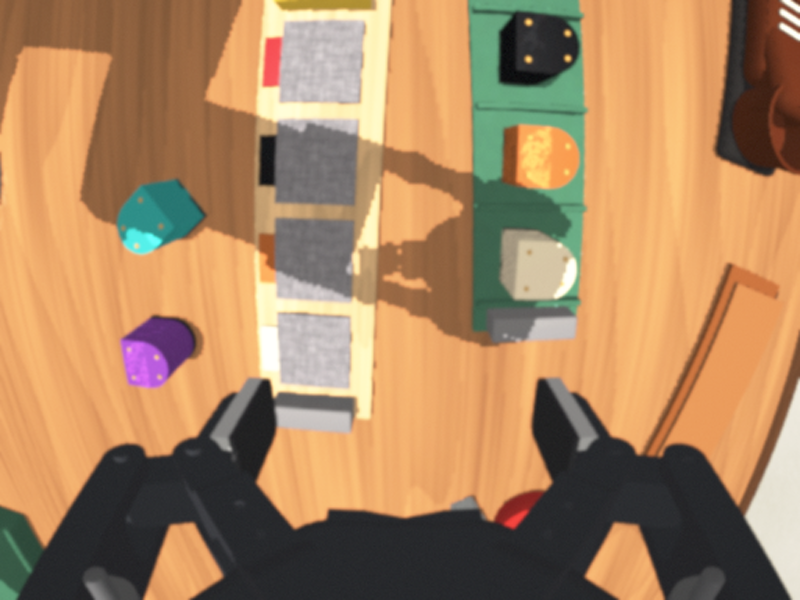

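View pics/side1.png

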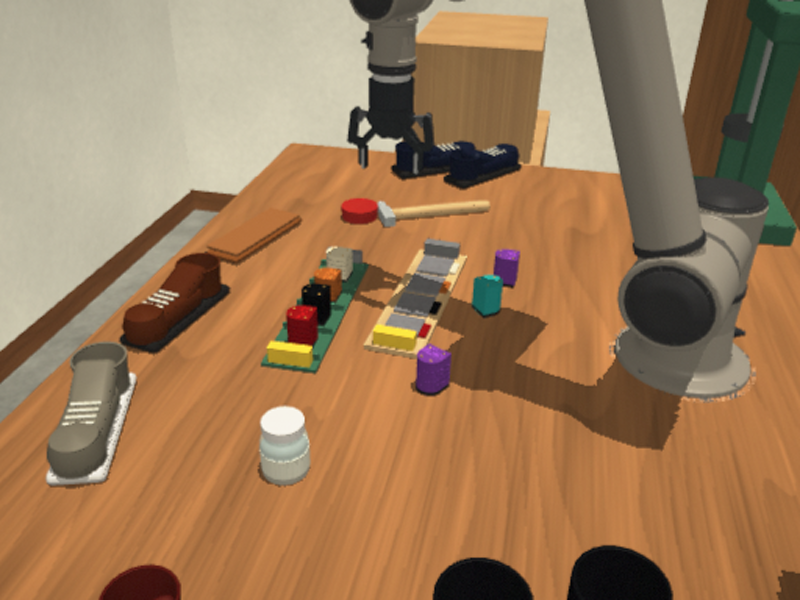

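View pics/top1.png

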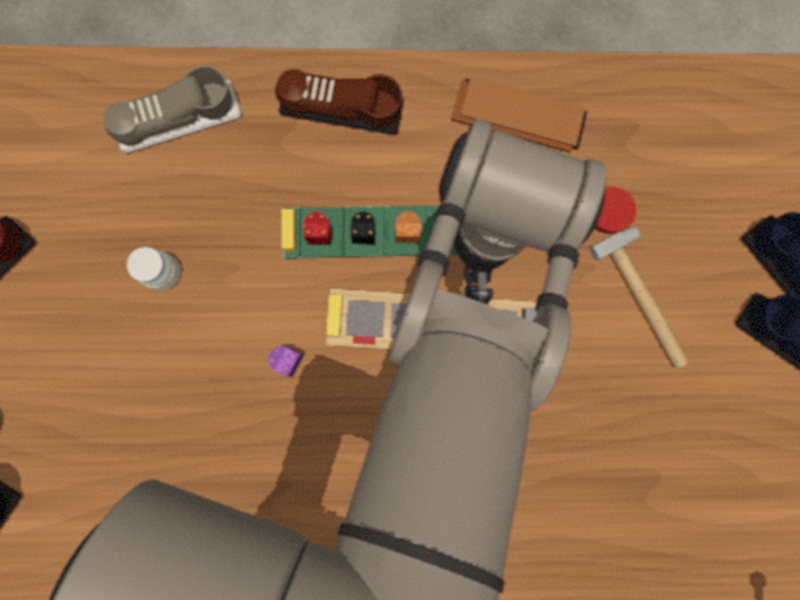

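All four heels stand upright in the tray in the order red, black, tan, cream. The side view has them at (302,325), (316,300), (328,280) and (340,262). The jar, tin, hammer and look-alikes appear where they were. One numeric check on cream, the fit I haven't checked yet.

Run:
```python
from h import *
s=pickle.load(open("w11.pkl","rb"));f=lambda x,y,z:wz(s,x*.64-.5,y*.64-.5,z)[:2]
print("cream",np.mean([f(x,y,.062) for x,y in[(530,250),(527,290),(570,258),(568,292)]],0).round(4))
print("black",np.mean([f(x,y,.068) for x,y in[(528,22),(528,60),(571,30),(570,58)]],0).round(4))
for l in([(474,109),(586,110)],[(474,205),(583,208)],[(474,299),(580,299)]): print("div",np.mean([f(x,y,.02) for x,y in l],0).round(4))
for n in("side","top"):
    a,b=[pickle.load(open(n+k+".pkl","rb"))["image"].astype(int) for k in"01"]
    d=np.abs(a-b).max(2)>40
    W={"side":{"jar":(160,255,205,315),"tin/hammer":(215,125,318,146)},"top":{"jar":(78,155,120,190),"hammer":(405,165,445,236),"tin":(390,120,408,148)}}[n]
    print(n,{k:int(d[y0:y1,x0:x1].sum()) for k,(x0,y0,x1,y1) in W.items()})
```

```text
cream [ 0.6267 -0.1143]
black [0.6215 0.0442]
div [0.6218 0.0028]
div [ 0.6219 -0.0724]
div [ 0.6248 -0.1471]
side {'jar': 0, 'tin/hammer': 23}
top {'jar': 0, 'hammer': 0, 'tin': 0}
```

```bash
python3 -c "
from station import job_done,observe
print(observe()['time']);print(job_done())"
```

```text
24.35
the job is handed in; nothing more can be done
None
```

I moved the four heels to the tray in queue order, starting from its yellow end block: red, black, tan, cream. I handed the job in at 24.4 s.

- **Standing:** in the last pictures all four stand upright, each alone in its compartment. Measured centres are within about 2–4 mm of the compartment middles. Tan I judged only by eye.
- **Forces:** the highest wrist force read at the end of a move was about 9 N, when the heels touched the tray floor.
- **Bystanders:** before-and-after pictures show no change at the jar, tin and hammer in the top view. In the side view, 23 pixels changed near the tin and hammer; I took this for the arm or its shadow, but did not confirm it. The purple and turquoise look-alikes were not touched, as far as I could see. The arm hid two of them in the last top view, but the wrist and side views show them in place.
- **Small disagreements:** the divider positions I read from different pictures differed by up to about 6 mm. The last reading puts cream about 4 mm off its middle in y and 2–3 mm in x, still well clear of the dividers.

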